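Clamp the mixing bowl in the bench chuck and stir marzipan drops in it

TASK

Stand the footed steel mixing bowl on the face of the bench chuck, its foot between the open jaws, and swing the sleeve's lever clockwise (seen from above) until all three jaws grip its foot firmly. Then put every marzipan drop into the clamped bowl and, with the stirring rod's end down near the bowl's floor, stir them round in wide circles, at least three full turns. Finish with the rod standing upright in its holder again, the bowl still clamped, all the drops in it and the other things on the bench left alone.

Things in the scene. Friction and masses are not known exactly. Their poses are not given: they have to be found in the camera images.
- chuck: Round three-jaw bench chuck fixed to the bench, jaws up: flange 170 mm across, 8 mm high; above it the turning sleeve, 140 mm across; face 116 mm across, its top 30 mm above the bench. Origin: on the axis at bench level; z up. Jaws stand 13 mm tall on the face at 0, 120 and 240 degrees from its x axis and slide radially; fully open, their inner sides are 48 mm from the axis.
- sleeve (a joint): Angle of the chuck's ribbed sleeve in rad: 0 fully open, grows as the sleeve turns clockwise seen from above, stop at 1.8. All three jaws move in together by 10 mm per rad, and meet the bowl's 68 mm foot at about 1.4. Starts anywhere from 0 to 0.4. Stiff (about 4 N at the lever's post); it stays where it is left and so keeps the jaws tight.
- lever_top (a point): Centre of the top of the round upright post at the end of the sleeve's lever: post 18 mm across, 110 mm from the chuck's axis, from 16 to 80 mm above the bench; this point is its top. A flat bar 14 mm wide, its top 22 mm above the bench, joins it to the sleeve.
- jaw1: Chuck jaw 1: steel block 14 mm wide, 22 mm long radially, 13 mm tall on the chuck face. Origin: bottom middle of its inner side, the side that grips; its x axis points outward.
- jaw2: Chuck jaw 2: steel block 14 mm wide, 22 mm long radially, 13 mm tall on the chuck face. Origin: bottom middle of its inner side, the side that grips; its x axis points outward.
- jaw3: Chuck jaw 3: steel block 14 mm wide, 22 mm long radially, 13 mm tall on the chuck face. Origin: bottom middle of its inner side, the side that grips; its x axis points outward.
- bowl: Mixing bowl: the widest steel vessel near the chuck, straight-sided on a narrower round foot; bowl 100 mm outside diameter, wall 3 mm, 94 mm inside; foot 68 mm across and 17 mm high, inner floor 21 mm and rim 76 mm above its underside. About 220 g. Can be lifted by pinching the wall at the rim. Origin: centre of its underside; z up out of the mouth.
- drop1: Marzipan drop: small orange squat piece with a domed top, 20 mm across and 16 mm tall, flat underside 15 mm across, about 12 g, standing on the bench. Origin: centre of its underside; z up. Three to five of six are there.
- drop2: Marzipan drop: small orange squat piece with a domed top, 20 mm across and 16 mm tall, flat underside 15 mm across, about 12 g, standing on the bench. Origin: centre of its underside; z up. Three to five of six are there.
- drop3: Marzipan drop: small orange squat piece with a domed top, 20 mm across and 16 mm tall, flat underside 15 mm across, about 12 g, standing on the bench. Origin: centre of its underside; z up. Three to five of six are there.
- drop4: Marzipan drop: small orange squat piece with a domed top, 20 mm across and 16 mm tall, flat underside 15 mm across, about 12 g, standing on the bench. Origin: centre of its underside; z up. Three to five of six are there.
- drop5: Marzipan drop: small orange squat piece with a domed top, 20 mm across and 16 mm tall, flat underside 15 mm across, about 12 g, standing on the bench. Origin: centre of its underside; z up. Three to five of six are there.
- drop6: Marzipan drop: small orange squat piece with a domed top, 20 mm across and 16 mm tall, flat underside 15 mm across, about 12 g, standing on the bench. Origin: centre of its underside; z up. Three to five of six are there.
- rod: Stirring rod, 170 mm long, upright in the holder: steel shaft 10 mm across for the lower 90 mm, wooden grip 18 mm across from 90 to 170 mm. 50 g. Origin: centre of its lower end; z along the rod, up to the grip.
- rod_tip (a point): Lower (stirring) end of the rod, the same point as the rod's origin.
- holder: White block 70 x 70 x 50 mm, fixed to the bench, with a round hole, 19 mm across and 45 mm deep, in the middle of its top, in which the rod stands loosely. Origin: centre of its underside; z up.
- measure: Bystander: small steel measuring cup, 68 mm across, 40 mm tall, no foot, loose. Origin: centre of its underside.
- spatula: Bystander: flat white modelling stick 150 x 22 x 8 mm lying loose. Origin: centre of its underside, x along it.
There are look-alikes about, which are no part of the job. What is shaped like the bowl but orange is not meant.

How it is judged (in metres and radians):
On the way, in this order (a step that is already met when the one before it is completed fails the run):
1. the bowl stands on the chuck face, gripped by all three jaws and let go by the robot (contact force between each of jaw1, jaw2, jaw3 and bowl above 1 N and horizontal distance between bowl and chuck below 0.006 m and angle between bowl's own z axis and vertical below 0.08 rad and z of bowl in the frame of chuck between 0.025 and 0.035 m and contact force between the fingers and bowl below 0.3 N), for 0.2 s.
2. every marzipan drop is in the clamped bowl (horizontal distance between each of drop1, drop2, drop3, drop4, drop5, drop6 and bowl below 0.049 m and z of drop1 in the frame of bowl between 0.017 and 0.074 m and z of drop2 in the frame of bowl between 0.017 and 0.074 m and z of drop3 in the frame of bowl between 0.017 and 0.074 m and z of drop4 in the frame of bowl between 0.017 and 0.074 m and z of drop5 in the frame of bowl between 0.017 and 0.074 m and z of drop6 in the frame of bowl between 0.017 and 0.074 m), for 0.2 s.
3. stirring: the rod's lower end, within 16 mm of the bowl's inner floor, is over 10 mm to the +x side of the bowl's middle (z of rod_tip in the frame of bowl between 0.017 and 0.037 m and horizontal distance between rod_tip and bowl below 0.047 m and x of rod_tip in the frame of bowl above 0.01 m).
4. stirring: the rod's lower end, within 16 mm of the bowl's inner floor, passes either y side of the bowl's middle, over 10 mm off it (z of rod_tip in the frame of bowl between 0.017 and 0.037 m and horizontal distance between rod_tip and bowl below 0.047 m and x of rod_tip in the frame of bowl between -0.009 and 0.009 m and (y of rod_tip in the frame of bowl above 0.01 m or y of rod_tip in the frame of bowl below -0.01 m)).
5. stirring: the rod's lower end, within 16 mm of the bowl's inner floor, is over 10 mm to the -x side of the bowl's middle (z of rod_tip in the frame of bowl between 0.017 and 0.037 m and horizontal distance between rod_tip and bowl below 0.047 m and x of rod_tip in the frame of bowl below -0.01 m).
6. stirring: the rod's lower end, within 16 mm of the bowl's inner floor, passes either y side of the bowl's middle, over 10 mm off it (all of step 4).
7. stirring: the rod's lower end, within 16 mm of the bowl's inner floor, is over 10 mm to the +x side of the bowl's middle (all of step 3).
8. stirring: the rod's lower end, within 16 mm of the bowl's inner floor, passes either y side of the bowl's middle, over 10 mm off it (all of step 6).
9. stirring: the rod's lower end, within 16 mm of the bowl's inner floor, is over 10 mm to the -x side of the bowl's middle (all of step 5).
10. stirring: the rod's lower end, within 16 mm of the bowl's inner floor, passes either y side of the bowl's middle, over 10 mm off it (all of step 8).
At the end, for the whole second after the job is handed in: All three jaws press on the bowl (over 1 N each), which stands upright on the chuck face centred within 6 mm; every drop present is inside the bowl; the rod stands at rest in the holder's hole, its lower end at the bottom, tilted less than 0.3 rad (all of step 2 and contact force between each of jaw1, jaw2, jaw3 and bowl above 1 N and horizontal distance between bowl and chuck below 0.006 m and angle between bowl's own z axis and vertical below 0.08 rad and z of bowl in the frame of chuck between 0.025 and 0.035 m and horizontal distance between rod and holder below 0.014 m and height (world z) of rod below 0.012 m and angle between rod's own z axis and vertical below 0.3 rad and linear speed of rod below 0.02 m/s); the robot touches nothing.
It fails at once if the measuring cup or the modelling stick was moved more than 30 mm (distance of any of measure, spatula from where it was at the start of the episode above 0.03 m).
Of drop1, drop2, drop3, drop4, drop5, drop6 only 3 to 5 are there at a start; the rules pass over those that are not, and their reading is None.
At some moment in a run one of drop1, drop2, drop3, drop4, drop5, drop6 may be knocked a few centimetres aside while the robot is not near it.
It also fails if it takes over 208 s, if anything falls off the work surface, if the arm or the gripper's body presses on something with over 40 N, if the wrist force passes 120 N, or if a joint passes its speed limit or range.

ROBOT

A 6-joint arm with a two-finger parallel gripper is mounted at the origin on the work surface. World frame = base frame: x ahead of the robot, y to its left, z up, the work surface at z = 0. Lengths are in m, angles in degrees, forces in N, time in s.
With the tool pointing down it reaches from about 0.3 to 0.75 m from the base axis. Payload 8.5 kg.
Tool frame: the origin (TCP) lies midway between the tips of the shut fingers; the grasp point (between the pads) lies 19 mm behind it; z points along the fingers, y is the line along which they close (so a half turn about z gives the same grasp; the last joint's range is limited). The gripper opens to 85 mm and grips with 20 to 120 N. Pads are 22 mm wide; open, the fingers measure 114 mm over their backs; the gripper's body (76 mm by 85 mm) begins 54 mm behind the grasp point. The pads swing forward as they close: fully open they stand 13 mm farther back than shut.
Start: joints at [58.997, 21.807, 74.336, -0, 83.858, -12.336], TCP at [0.176, 0.521, 0.231] pointing down, gripper open.
Joint ranges: [-178.18, 178.18], [-50.72, 133.34], [12.68, 142.11], [-81.47, 261.47], [9.98, 163.14], [-165.26, 165.26]. Speed limits (degrees/s): [136.94, 136.94, 180, 180, 180, 180].

INTERFACE

Orientations are given as a 3x3 rotation matrix whose columns are the frame's x, y, z axes.
In Python, from rig import observe, optics, order, spotter gives the robot as it stands.
- The arm moves only by the tool move_arm, never from a script. Its argument "series" is text: rows parted by semicolons, each of 5 numbers parted by spaces: the shift along the tool's x, y, z in cm, then the turn about the tool's z in degrees, then the opening, from -1 (shut) to 1 (fully open). A call has 1 to 8 rows; each row is the pose to reach, as a shift and turn from the pose commanded when the call began, along the tool's axes at that moment; what a row does not reach only later rows make up. A row lasts 1/8 s, in which the tool goes at most 62.5 mm and 10.7 degrees, less where a joint would pass 70% of its speed; a pose out of reach is approached as far as the arm can. A call with a gripper value outside its range is refused whole. The fingers move at their own pace and stop on an object; "force" is the grip in N (left out, the last holds). Time passes only in rows, so rows that repeat a pose let the fingers close. It gives the time, the measured TCP pose, the force, the opening and the grip force at its end, in the units of the state.
- observe(): the state, without advancing time (a new reading comes with each control period).
- optics.get_image(name): name is "scene" or "top" or "wrist"; returns a dict with "pixels" (420x560x3 uint8, blue, green, red), "camera_matrix" (3x3 intrinsics, pixels), "rvec" (rotation vector, rad) and "tvec" (3), from world to camera coordinates, as OpenCV has them. Camera axes: x right, y down, z forward; pixel columns grow to the right and rows downward; lengths in m; the calibration is good to about 2 mm. A picture is of the moment at which its call begins. There is no depth.
- order.close_job(): hands the job in; it is judged then, once.
Trained networks look in the newest picture that a camera, given by its name, has taken for a name from the list of things; names that differ only in an ending like _2 or _b are one class to them, and where a whole thing is asked for, a point or a joint stands for the part that bears it (a point fixed in the world has none). Each returns a list of dicts, best first, with "score" (0 to 1); they miss things now and then, are a little off and sometimes report something else, mostly with a low value. They report only what shows in the picture. A call takes as long as a camera call. They do not tell look-alikes from the thing itself.
- spotter.find_in(thing, camera): "point" ([x, y, z] in m, in world coordinates, good to about 4 mm: the middle of the surface that is visible of it).
- spotter.cut_out(thing, camera): "pixels" (420x560 bool, what is visible of it).
- spotter.mark_of(thing, camera): "point" ([x, y, z] in m, in world coordinates, good to about 4 mm: a listed point, or the origin of a listed thing).
The state is a dict: "time_s": time; "q": joint angles; "qvel": joint speeds; "joint_efforts": joint torques, N m; "position": TCP position; "tool_rot": TCP orientation; "ft_force": force on the tool from outside, world axes, zero at the start; "wrist_torque": the same for the moment, N m; "grip_width": finger opening in m; "gripper_force": force on a finger pad.
Only numpy, scipy, OpenCV 4.12 (cv2) and the standard library are available. Lean on these libraries where they do the work, as an engineer would, in place of code of your own. Each camera call takes 0.05 s, during which the arm holds its last target. There are 200 camera calls.

## Working session

There is one attempt and no reset: what is moved stays moved. The work goes in short steps, Python scripts to look and compute and a tool call to move; the robot and the scene stay as the last step left them, time stands still between calls to the robot, and variables do not carry over. Pictures are saved under pics/ and viewed, at most 18 in all, crops included, and the job is handed in when it is done.

Besides the shell and the picture viewer there is one more tool, called after "Request:" as name(argument=value, ...), one argument or row to a line, values as JSON. move_arm: Moves the arm, as the interface text tells. Its arguments: {"type":"object","properties":{"series":{"type":"string"},"force":{"type":"number"}},"required":["series"]}

```bash
ls; mkdir -p pics; cat > h.py <<'E'
import numpy as np, cv2
from rig import observe, optics, order, spotter
def snap(cam,name=None):
    d=optics.get_image(cam)
    if name: cv2.imwrite(f'pics/{name}.png',d['pixels'])
    return d
def proj(d,P):
    return cv2.projectPoints(np.float64(P).reshape(-1,1,3),np.float64(d['rvec']),np.float64(d['tvec']),np.float64(d['camera_matrix']),None)[0].reshape(-1,2)
def ray(d,uv):
    R=cv2.Rodrigues(np.float64(d['rvec']))[0];t=np.float64(d['tvec']).ravel()
    v=R.T@np.linalg.inv(np.float64(d['camera_matrix']))@np.array([uv[0],uv[1],1.]);return -R.T@t,v/np.linalg.norm(v)
def atz(d,uv,z):
    c,v=ray(d,uv);return c+v*(z-c[2])/v[2]
def tri(a):
    A=np.zeros((3,3));b=np.zeros(3)
    for d,uv in a:
        c,v=ray(d,uv);M=np.eye(3)-np.outer(v,v);A+=M;b+=M@c
    return np.linalg.solve(A,b)
def delta(p):
    s=observe();return np.array(s['tool_rot']).T@(np.array(p)-np.array(s['position']))*100
E
python3 - <<'E'
from h import *
np.set_printoptions(precision=4,suppress=True)
for c in ['top','scene']:
    d=snap(c,c+'0')
    print(c,ray(d,(280,210)))
    for t in ['chuck','lever_top','jaw1','jaw2','jaw3','bowl','drop1','rod','rod_tip','holder','measure','spatula']:
        print(t,[(np.round(r['point'],3).tolist(),round(r['score'],2)) for r in spotter.mark_of(t,c)][:7])
s=observe();print(s['position'],np.array(s['tool_rot']),s['ft_force'],s['grip_width'])
E
```

```text
pics
top (array([ 0.4414, -0.0155,  1.0976]), array([ 0.1428, -0.0123, -0.9897]))
chuck [([0.568, 0.024, -0.001], 0.67), ([0.612, 0.037, 0.032], 0.44), ([0.458, -0.266, 0.003], 0.37), ([0.512, 0.352, -0.002], 0.16)]
lever_top [([0.63, -0.28, -0.004], 0.73), ([0.462, 0.05, 0.081], 0.71)]
jaw1 [([0.562, -0.019, 0.032], 0.64), ([0.616, 0.037, 0.03], 0.63), ([0.54, 0.054, 0.027], 0.48)]
jaw2 [([0.562, -0.019, 0.032], 0.64), ([0.616, 0.037, 0.03], 0.63), ([0.54, 0.054, 0.027], 0.48)]
jaw3 [([0.562, -0.019, 0.032], 0.64), ([0.616, 0.037, 0.03], 0.63), ([0.54, 0.054, 0.027], 0.48)]
bowl [([0.46, -0.268, 0.005], 0.93), ([0.512, -0.426, -0.0], 0.77)]
drop1 [([0.509, 0.352, 0.004], 0.54), ([0.422, 0.339, 0.0], 0.49), ([0.523, 0.262, -0.002], 0.45), ([0.596, 0.352, -0.006], 0.43)]
rod [([0.623, -0.285, 0.002], 0.71), ([0.522, 0.262, -0.0], 0.63)]
rod_tip [([0.627, -0.28, 0.004], 0.65)]
holder [([0.629, -0.284, -0.002], 0.56)]
measure [([0.769, -0.05, 0.0], 0.92), ([0.538, 0.053, 0.024], 0.24)]
spatula [([0.775, 0.181, -0.005], 0.97)]
scene (array([1.3702, 0.1132, 0.6621]), array([-0.7847, -0.15
[... 265 characters left out ...]
0.613, 0.039, 0.028], 0.42)]
jaw3 [([0.538, 0.056, 0.032], 0.6), ([0.564, -0.022, 0.036], 0.49), ([0.613, 0.039, 0.028], 0.42)]
bowl [([0.516, -0.425, -0.001], 0.96), ([0.463, -0.268, 0.001], 0.6)]
drop1 [([0.519, 0.263, -0.002], 0.63), ([0.513, 0.354, -0.001], 0.47), ([0.597, 0.349, 0.0], 0.4), ([0.426, 0.338, 0.002], 0.35)]
rod [([0.462, 0.048, 0.081], 0.42)]
rod_tip [([0.46, -0.264, 0.0], 0.37)]
holder [([0.629, -0.282, 0.0], 0.61)]
measure [([0.776, -0.054, 0.0], 0.93)]
spatula [([0.772, 0.178, -0.002], 0.93), ([0.52, 0.261, -0.003], 0.2)]
[0.176  0.5211 0.2313] [[-0.9474  0.3201  0.    ]
 [ 0.3201  0.9474  0.    ]
 [-0.      0.     -1.    ]] [-0.3804 -0.8338  0.8052] 0.08498717559607907
```

View pics/top0.png

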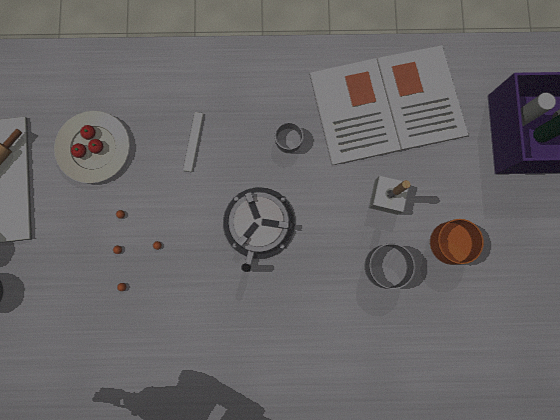

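View pics/scene0.png

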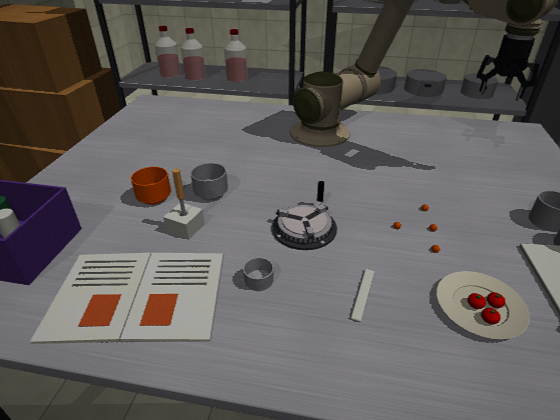

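The top view shows the chuck at (259,222), its lever at (246,268), and the steel bowl at (390,267). The orange look-alike is at (457,241), the holder with the rod at (392,194), and four drops at (121,214), (117,250), (157,245) and (121,287). The scene view agrees. The lever has to swing clockwise, from about 166° towards 90°.

Request:
move_arm(
  series="-6.3 -7.6 0 -2.3 1;-12.7 -15.3 0 -4.6 1;-19 -23 0 -7 1;-25 -30.5 0 -9.4 1;-31.5 -38 0 -11.7 1;-38 -46 0 -14 1;-44 -53.5 0 -16.4 1;-50.7 -61.1 0 -18.7 1",
  force=60,
)

```text
time_s: 2.3
position: [0.3547, 0.0519, 0.2317]
tool_rot: [[-1.0, -0.002, 0.001], [-0.002, 1.0, -0.0], [-0.001, -0.0, -1.0]]
ft_force: [1.3, 1.1, 0.5]
grip_width: 0.0855
gripper_force: 0.0
```

```bash
python3 - <<'E'
from h import *
np.set_printoptions(precision=4,suppress=True)
s=observe();print(s['position'],np.array(s['tool_rot'])[:,0])
T=snap('top');S=snap('scene')
# rod tilt & bowl via masks
for c,d in (('top',T),('scene',S)):
    for t in ['rod','bowl','chuck']:
        for r in spotter.cut_out(t,c)[:3]:
            m=r['pixels'];ys,xs=np.nonzero(m)
            rc=cv2.minAreaRect(np.c_[xs,ys].astype(np.float32))
            print(c,t,round(r['score'],2),m.sum(),np.round(cv2.boxPoints(rc)).tolist())
E
```

```text
[0.3547 0.0519 0.2317] [-1.     -0.0017 -0.0012]
top rod 0.58 186 [[386.0, 192.0], [406.0, 178.0], [411.0, 186.0], [391.0, 199.0]]
top bowl 0.78 1811 [[365.0, 243.0], [414.0, 243.0], [414.0, 288.0], [365.0, 288.0]]
top bowl 0.67 1966 [[430.0, 219.0], [482.0, 219.0], [482.0, 264.0], [430.0, 264.0]]
top bowl 0.18 80 [[244.0, 191.0], [250.0, 189.0], [254.0, 201.0], [248.0, 203.0]]
top chuck 0.88 4088 [[207.0, 213.0], [270.0, 174.0], [307.0, 234.0], [244.0, 272.0]]
scene rod 0.7 276 [[171.0, 169.0], [179.0, 168.0], [185.0, 212.0], [176.0, 213.0]]
scene bowl 0.85 1205 [[129.0, 170.0], [165.0, 164.0], [171.0, 201.0], [135.0, 207.0]]
scene bowl 0.57 1180 [[189.0, 162.0], [226.0, 162.0], [226.0, 199.0], [189.0, 199.0]]
scene chuck 0.82 2565 [[263.0, 219.0], [321.0, 179.0], [353.0, 226.0], [294.0, 266.0]]
```

Request:
move_arm(
  series="-2.7 -6.8 0 0 0;-5.3 -13.6 0 0 0;-8 -20.4 0 0 0;-10.6 -27.1 0 0 0;-10.6 -27.1 1 0 0;-10.6 -27.1 2 0 0;-10.6 -27.1 2 0 0",
)

```text
time_s: 3.58
position: [0.4603, -0.2152, 0.2106]
tool_rot: [[-1.0, -0.003, -0.002], [-0.003, 1.0, 0.002], [0.002, 0.002, -1.0]]
ft_force: [1.2, 0.5, -0.1]
grip_width: 0.0426
gripper_force: 0.0
```

```bash
python3 - <<'E'
from h import *
np.set_printoptions(precision=4,suppress=True)
T=snap('top');S=snap('scene');W=snap('wrist','w1')
print('rodtop',tri([(T,(408.5,182)),(S,(175,168.5))]))
print('grip low',tri([(T,(392,193.5)),(S,(181,205))]))
print('wrist cam',ray(W,(280,210)),observe()['position'])
for c in ('wrist','top','scene'):
  print(c,[(np.round(r['point'],4).tolist(),round(r['score'],2)) for r in spotter.mark_of('bowl',c)][:3],[(np.round(r['point'],4).tolist(),round(r['score'],2)) for r in spotter.mark_of('holder',c)][:2])
th=np.linspace(0,6.28,40)
img=W['pixels'].copy()
for z,r in((.076,.05),(.0,.034)):
  for p in proj(W,np.c_[.461+r*np.cos(th),-.268+r*np.sin(th),0*th+z]): cv2.circle(img,tuple(int(v) for v in p.round()),1,(0,255,0),-1)
cv2.imwrite('pics/w1o.png',img)
E
```

```text
rodtop [ 0.6261 -0.2853  0.18  ]
grip low [ 0.624  -0.2836  0.0708]
wrist cam (array([ 0.3891, -0.216 ,  0.3549]), array([ 0.264 , -0.0116, -0.9645])) [ 0.4606 -0.2156  0.212 ]
wrist [([0.5118, -0.4248, 0.0009], 0.94), ([0.4623, -0.267, 0.0012], 0.9)] [([0.6276, -0.2844, 0.0], 0.92)]
top [([0.5098, -0.4273, -0.0007], 0.75), ([0.623, -0.2857, 0.0045], 0.22)] [([0.6303, -0.2805, -0.0042], 0.62)]
scene [([0.5155, -0.4244, -0.0006], 0.96), ([0.4616, -0.2681, 0.0005], 0.79)] [([0.6276, -0.2829, -0.0009], 0.9)]
```

View pics/w1o.png

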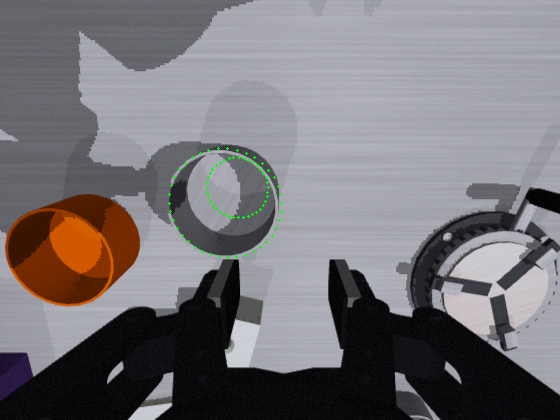

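The wrist view shows the steel bowl's rim at (223,203), matching the overlay I projected with a 76 mm rim height. The orange bowl is at (72,250) and the chuck is at the right. The rod stands nearly upright, its top at z = 0.18.

Request:
move_arm(
  series="0 0 4 0 0;0 0 8 0 0;0 0 12 0 0;0 0 14 0 0;0 0 15.5 0 0;0 0 16.6 0 0;0 0 16.6 0 0",
)

```text
time_s: 4.9
position: [0.4604, -0.2169, 0.045]
tool_rot: [[-1.0, -0.001, -0.001], [-0.001, 1.0, 0.001], [0.001, 0.001, -1.0]]
ft_force: [0.1, -0.4, -0.2]
grip_width: 0.0426
gripper_force: 0.0
```

Request:
move_arm(
  series="0 -0.2 0 0 0;0 -0.2 0 0 -1;0 -0.2 0 0 -1;0 -0.2 0 0 -1;0 -0.2 0 0 -1;0 -0.2 0 0 -1;0 -0.2 0 0 -1;0 -0.2 0 0 -1",
  force=70,
)

```text
time_s: 5.9
position: [0.4606, -0.2194, 0.0458]
tool_rot: [[-1.0, -0.001, 0.001], [-0.001, 1.0, -0.001], [-0.0, -0.001, -1.0]]
ft_force: [-2.5, -1.0, 5.9]
grip_width: 0.002
gripper_force: 65.8
```

Request:
move_arm(
  series="0 0 -1 0 -1;0 0 -3 0 -1;0 0 -6 0 -1;0 0 -9 0 -1;0 0 -11 0 -1;0 0 -12 0 -1;0 0 -12 0 -1",
)

```text
time_s: 6.78
position: [0.4605, -0.2188, 0.1655]
tool_rot: [[-1.0, -0.001, 0.0], [-0.001, 1.0, 0.0], [-0.0, 0.0, -1.0]]
ft_force: [0.5, 0.2, -2.5]
grip_width: 0.0017
gripper_force: 65.7
```

```bash
python3 - <<'E'
from h import *
s=observe();print(s['position'],s['grip_width'],s['gripper_force'],s['ft_force'])
for c in ('top','scene','wrist'):
  optics.get_image(c)
  for t in('bowl','chuck','lever_top'): print(c,t,[(np.round(r['point'],4).tolist(),round(r['score'],2)) for r in spotter.mark_of(t,c)][:3])
E
```

```text
[ 0.4605273  -0.21881581  0.16545053] 0.0016826678155941758 65.68155030487105 [ 0.46163101  0.17565655 -2.53599785]
top bowl [([0.5127, -0.4251, -0.002], 0.88)]
top chuck [([0.5663, 0.0204, -0.0034], 0.86)]
top lever_top [([0.4617, 0.0493, 0.0787], 0.7), ([0.5622, -0.0209, 0.0314], 0.22)]
scene bowl [([0.5136, -0.4245, -0.0003], 0.73), ([0.4637, -0.2672, 0.121], 0.66)]
scene chuck [([0.5708, 0.025, 0.0007], 0.77), ([0.5963, 0.3508, -0.0002], 0.6)]
scene lever_top [([0.4652, 0.0536, 0.0778], 0.74)]
wrist bowl [([0.4678, -0.2644, 0.1186], 0.73)]
wrist chuck [([0.5716, 0.0259, -0.0002], 0.62)]
wrist lever_top []
```

Request:
move_arm(
  series="-1.5 4 0 0 -1;-3.5 9 0 0 -1;-5.5 14 0 0 -1;-7.4 19 0 0 -1;-9 24 0 0 -1;-10 27 0 0 -1;-10.8 29.2 0 0 -1;-10.8 29.2 0 0 -1",
)

```text
time_s: 8.38
position: [0.5685, 0.0744, 0.1651]
tool_rot: [[-1.0, -0.003, 0.0], [-0.003, 1.0, 0.0], [-0.0, 0.0, -1.0]]
ft_force: [-0.5, -0.9, -3.2]
grip_width: 0.002
gripper_force: 65.8
```

```bash
python3 - <<'E'
from h import *
s=observe();print(s['position'],s['grip_width'],s['gripper_force'],s['ft_force'])
for c in ('top','scene','wrist'):
  d=snap(c,c+'2')
  for t in('bowl','chuck','lever_top','jaw1'): print(c,t,[(np.round(r['point'],4).tolist(),round(r['score'],2)) for r in spotter.mark_of(t,c)][:3])
  img=d['pixels'].copy();th=np.linspace(0,6.28,60)
  for z,r,x,y,col in((.196-.075+.076-.003,.05,.571,.0245,(0,255,0)),(.03,.058,.571,.0245,(0,0,255)),(.118,.034,.571,.0245,(255,255,0))):
    for p in proj(d,np.c_[x+r*np.cos(th),y+r*np.sin(th),0*th+z]): cv2.circle(img,tuple(int(v) for v in p.round()),0,col,-1)
  cv2.imwrite('pics/'+c+'2o.png',img[:, :] if c=='wrist' else img)
a=cv2.imread('pics/top2o.png')[140:300,180:340];b=cv2.imread('pics/scene2o.png')[110:270,225:385]
cv2.imwrite('pics/c2.png',cv2.resize(np.hstack([a,b]),None,fx=2.5,fy=2.5,interpolation=cv2.INTER_CUBIC))
E
```

```text
[0.56852542 0.07435645 0.165125  ] 0.001981703726507192 65.83623275131686 [-0.45726185 -0.85649671 -3.17560158]
top bowl [([0.5716, 0.029, 0.1249], 0.91), ([0.5135, -0.4277, 0.0001], 0.82)]
top chuck [([0.5672, 0.0238, 0.001], 0.67)]
top lever_top [([0.4621, 0.048, 0.0801], 0.73)]
top jaw1 [([0.5127, 0.3533, -0.0032], 0.69), ([0.7686, -0.0523, 0.0008], 0.49), ([0.5606, -0.0226, 0.0333], 0.42)]
scene bowl [([0.5167, -0.4261, -0.0003], 0.94), ([0.5216, 0.2603, -0.0017], 0.72), ([0.5694, 0.0276, 0.1195], 0.57)]
scene chuck [([0.5706, 0.0277, -0.0006], 0.74)]
scene lever_top []
scene jaw1 [([0.5638, -0.0229, 0.036], 0.54), ([0.6116, 0.0379, 0.0285], 0.45), ([0.5339, 0.0564, 0.0328], 0.42)]
wrist bowl [([0.5732, 0.0283, 0.1204], 0.71)]
wrist chuck []
wrist lever_top [([0.4616, 0.052, 0.0855], 0.73)]
wrist jaw1 []
```

View pics/c2.png

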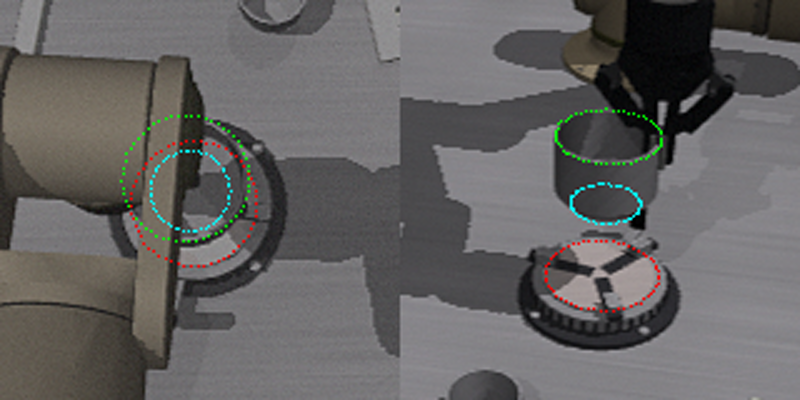

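The crop shows the bowl hanging over the chuck, with the projected rim and face circles matching. The bowl sits about 2–3 mm too far to +y.

Request:
move_arm(
  series="0 -0.25 2 0 -1;0 -0.25 4 0 -1;0 -0.25 6 0 -1;0 -0.25 7.5 0 -1;0 -0.25 8.3 0 -1;0 -0.25 8.7 0 -1;0 -0.25 8.7 0 -1",
)

```text
time_s: 10.0
position: [0.5685, 0.0706, 0.0785]
tool_rot: [[-1.0, -0.001, 0.0], [-0.001, 1.0, -0.0], [-0.0, -0.0, -1.0]]
ft_force: [-0.2, 0.9, -2.3]
grip_width: 0.0019
gripper_force: 65.8
```

Request:
move_arm(
  series="0 0 0.1 0 -1;0 0 0.2 0 -1;0 0 0.2 0 -1",
)

```text
time_s: 10.38
position: [0.5684, 0.0706, 0.0764]
tool_rot: [[-1.0, -0.001, 0.0], [-0.001, 1.0, 0.0], [-0.0, 0.0, -1.0]]
ft_force: [0.2, 0.6, -1.3]
grip_width: 0.0019
gripper_force: 65.9
```

Request:
move_arm(
  series="0 0 0.1 0 -1;0 0 0.1 0 -1;0 0 0.1 0 -0.5;0 0 0.1 0 -0.4;0 0 0.1 0 -0.4;0 0 0 0 -0.4;0 0 -2 0 -0.4;0 0 -5 0 -0.4",
)

```text
time_s: 11.38
position: [0.5679, 0.0706, 0.1263]
tool_rot: [[-1.0, -0.001, -0.002], [-0.001, 1.0, 0.0], [0.002, 0.0, -1.0]]
ft_force: [1.2, 0.3, 0.3]
grip_width: 0.0251
gripper_force: 0.0
```

Request:
move_arm(
  series="2 0 -3 0 -0.4;6 0 -5 0 -0.4;10 0 -5 0 -0.4;14 0 -5 0 -0.4;14 0 -5 0 -0.4",
)

```text
time_s: 12.0
position: [0.4264, 0.0707, 0.1767]
tool_rot: [[-1.0, -0.001, -0.0], [-0.001, 1.0, 0.0], [0.0, 0.0, -1.0]]
ft_force: [0.7, 0.2, -0.4]
grip_width: 0.0254
gripper_force: 0.0
```

```bash
python3 - <<'E'
from h import *
s=observe();print(s['position'],s['grip_width'],s['ft_force'])
for c in ('top','scene','wrist'):
  d=snap(c,c+'3')
  for t in('bowl','chuck','lever_top','jaw1'): print(c,t,[(np.round(r['point'],4).tolist(),round(r['score'],2)) for r in spotter.mark_of(t,c)][:3])
a=cv2.imread('pics/top3.png')[140:300,180:340];b=cv2.imread('pics/scene3.png')[130:290,225:385]
cv2.imwrite('pics/c3.png',cv2.resize(np.hstack([a,b]),None,fx=2.5,fy=2.5,interpolation=cv2.INTER_CUBIC))
E
```

```text
[0.42638422 0.07074588 0.17671848] 0.025387303144139346 [ 0.72632817  0.16858833 -0.36877184]
top bowl [([0.571, 0.0255, 0.0323], 0.91), ([0.5125, -0.4283, -0.0034], 0.6)]
top chuck []
top lever_top [([0.4643, 0.0491, 0.0789], 0.58)]
top jaw1 [([0.5385, 0.0534, 0.0257], 0.61), ([0.5635, -0.0218, 0.0331], 0.56), ([0.7709, -0.0497, -0.0034], 0.5)]
scene bowl [([0.5705, 0.026, 0.0323], 0.91), ([0.5155, -0.4269, -0.001], 0.62)]
scene chuck [([0.5691, 0.0261, -0.0004], 0.63)]
scene lever_top [([0.4645, 0.0519, 0.0807], 0.98)]
scene jaw1 [([0.5654, -0.0187, 0.0365], 0.55), ([0.6105, 0.0368, 0.0287], 0.49)]
wrist bowl [([0.5708, 0.0268, 0.0315], 0.75)]
wrist chuck []
wrist lever_top [([0.4625, 0.0532, 0.0833], 0.9)]
wrist jaw1 [([0.5359, 0.0499, 0.0341], 0.9)]
```

View pics/c3.png

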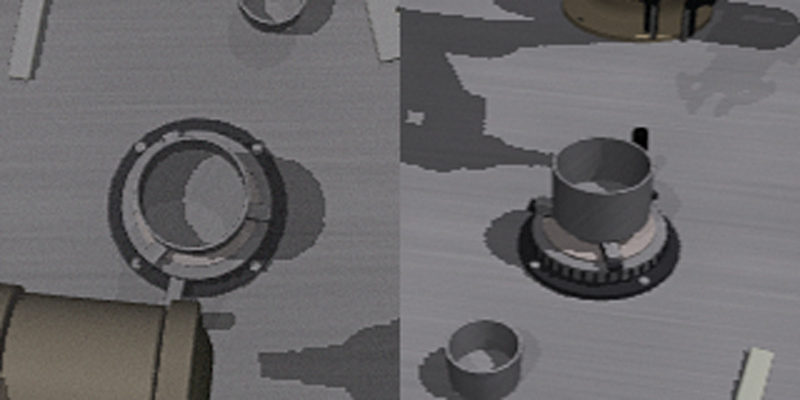

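The bowl stands upright between the open jaws at (0.571, 0.026, 0.032). The lever post shows at the top left of the scene crop. Next I'll grip the post.

Request:
move_arm(
  series="-3.7 -1.9 0 7 0.3;-3.7 -1.9 0 14 0.3;-3.7 -1.9 3 14 0.3;-3.7 -1.9 6 14 0.3;-3.7 -1.9 9 14 0.3;-3.7 -1.9 12 14 0.3;-3.7 -1.9 13.6 14 0.3;-3.7 -1.9 13.6 14 0.3",
)

```text
time_s: 13.75
position: [0.4649, 0.0516, 0.0396]
tool_rot: [[-0.97, 0.241, -0.002], [0.241, 0.97, 0.0], [0.002, -0.0, -1.0]]
ft_force: [-0.1, -0.8, 0.2]
grip_width: 0.0554
gripper_force: 0.0
```

Request:
move_arm(
  series="0 0 0 0 -1;0 0 0 0 -1;0 0 0 0 -1;0 0 0 0 -1;0 0 0 0 -1;0 0 0 0 -1",
  force=60,
)

```text
time_s: 14.5
position: [0.4657, 0.0514, 0.0412]
tool_rot: [[-0.97, 0.241, 0.002], [0.241, 0.97, -0.0], [-0.002, 0.0, -1.0]]
ft_force: [-1.5, -1.0, 6.4]
grip_width: 0.0167
gripper_force: 58.3
```

```bash
cat > arc.py <<'E'
from h import *
import sys
np.set_printoptions(precision=3,suppress=True)
s=observe();R=np.array(s['tool_rot']);p=np.array(s['position']);c=np.array([.571,.0253])
v=p[:2]-c;print('q',np.round(s['q'],1),'p',p,'r',np.hypot(*v),'ang',np.degrees(np.arctan2(v[1],v[0])),'yaw y',np.degrees(np.arctan2(R[1,1],R[0,1])),'ft',np.array(s['ft_force']),s['grip_width'],s['gripper_force'])
step=float(sys.argv[1])
a0=np.arctan2(v[1],v[0])
for k in range(1,9):
    a=a0-np.radians(step*k);t=c+.110*np.array([np.cos(a),np.sin(a)])
    print(np.round(R.T@np.array([*(t-p[:2]),0])*100,2)[:2],step*k)
E
python3 arc.py 4
```

```text
q [ -8.2  28.  102.3  -0.   49.6 -84.2] p [0.466 0.051 0.041] r 0.10845565928921039 ang 166.05483016563795 yaw y 76.03694438897895 ft [-1.472 -0.989  6.39 ] 0.01670862480998174 58.32137167453766
[0.13 0.77] 4.0
[0.05 1.53] 8.0
[-0.09  2.29] 12.0
[-0.27  3.03] 16.0
[-0.51  3.76] 20.0
[-0.8   4.47] 24.0
[-1.13  5.16] 28.0
[-1.52  5.83] 32.0
```

Request:
move_arm(
  series="0.13 0.77 0 4 -1;0.05 1.53 0 8 -1;-0.09 2.3 0 12 -1;-0.27 3.03 0 16 -1;-0.5 3.76 0 20 -1;-0.8 4.47 0 24 -1;-1.13 5.16 0 28 -1;-1.52 5.83 0 32 -1",
)

```text
time_s: 15.5
position: [0.497, 0.1026, 0.0413]
tool_rot: [[-0.694, 0.72, 0.006], [0.72, 0.694, -0.003], [-0.007, 0.002, -1.0]]
ft_force: [9.9, -15.0, -3.0]
grip_width: 0.0167
gripper_force: 58.8
```

```bash
python3 arc.py 3
```

```text
q [ -1.6  30.7  96.3  -0.2  52.7 -45.4] p [0.497 0.103 0.041] r 0.10699433901946984 ang 133.74234512610371 yaw y 43.92629501636292 ft [  9.904 -14.953  -3.026] 0.01673156454680267 58.784626722335815
[0.28 0.58] 3.0
[0.24 1.15] 6.0
[0.16 1.72] 9.0
[0.05 2.29] 12.0
[-0.08  2.85] 15.0
[-0.25  3.4 ] 18.0
[-0.44  3.94] 21.0
[-0.66  4.47] 24.0
```

```bash
sed -i 's/c+.110/c+.1065/' arc.py; python3 arc.py 3 | tail -8
```

```text
[-0.07  0.56] 3.0
[-0.11  1.11] 6.0
[-0.19  1.67] 9.0
[-0.29  2.21] 12.0
[-0.42  2.76] 15.0
[-0.58  3.29] 18.0
[-0.77  3.81] 21.0
[-0.98  4.33] 24.0
```

Request:
move_arm(
  series="-0.25 0.56 0 3 -1;-0.4 1.1 0 6 -1;-0.48 1.67 0 9 -1;-0.58 2.2 0 12 -1;-0.7 2.76 0 15 -1;-0.87 3.29 0 18 -1;-1.05 3.8 0 21 -1;-1.27 4.33 0 24 -1",
)

```text
time_s: 16.5
position: [0.5346, 0.1252, 0.0413]
tool_rot: [[-0.342, 0.94, 0.001], [0.94, 0.342, -0.001], [-0.001, 0.001, -1.0]]
ft_force: [-1.8, -2.1, 4.6]
grip_width: 0.0168
gripper_force: 59.4
```

```bash
python3 arc.py 3
python3 - <<'E'
from h import *
for c in ('top','scene'):
  optics.get_image(c)
  for t in('bowl','chuck','jaw1'): print(c,t,[(np.round(r['point'],4).tolist(),round(r['score'],2)) for r in spotter.mark_of(t,c)][:3])
E
```

```text
q [  0.8  33.8  89.3  -0.1  56.8 -19.1] p [0.535 0.125 0.041] r 0.10630874123844498 ang 110.01176278003831 yaw y 19.98949480647734 ft [-1.804 -2.106  4.579] 0.01680382410253859 59.38532531261444
[0.   0.56] 3.0
[-0.04  1.11] 6.0
[-0.11  1.67] 9.0
[-0.21  2.21] 12.0
[-0.34  2.76] 15.0
[-0.5   3.29] 18.0
[-0.69  3.82] 21.0
[-0.9   4.33] 24.0
top bowl [([0.5118, -0.4259, -0.0021], 0.71), ([0.5703, 0.0261, 0.035], 0.63)]
top chuck []
top jaw1 [([0.5653, -0.011, 0.0321], 0.63), ([0.5432, 0.0496, 0.0268], 0.62)]
scene bowl [([0.5705, 0.0234, 0.03], 0.78), ([0.5147, -0.4259, -0.0007], 0.68)]
scene chuck [([0.57, 0.0256, -0.0018], 0.8)]
scene jaw1 [([0.6025, 0.0364, 0.0276], 0.64), ([0.7738, -0.0491, 0.0017], 0.61), ([0.5657, -0.0143, 0.0324], 0.46)]
```

Request:
move_arm(
  series="0 0.28 0 1.5 -1;0 0.56 0 3 -1;0 0.84 0 4.5 -1;-0.04 1.11 0 6 -1;-0.07 1.4 0 7.5 -1;-0.1 1.67 0 9 -1",
)

```text
time_s: 17.65
position: [0.5506, 0.1295, 0.0412]
tool_rot: [[-0.192, 0.981, 0.002], [0.981, 0.192, -0.001], [-0.001, 0.001, -1.0]]
ft_force: [0.1, -4.5, 7.3]
grip_width: 0.0165
gripper_force: 59.8
```

```bash
python3 arc.py 1.5
```

```text
q [ 1.3 35.  86.6 -0.1 58.3 -9.8] p [0.551 0.13  0.041] r 0.10620265086770782 ang 101.06261675760028 yaw y 11.088728618217148 ft [ 0.115 -4.461  7.309] 0.01648987777578785 59.7555148601532
[0.03 0.28] 1.5
[0.01 0.56] 3.0
[-0.    0.84] 4.5
[-0.03  1.11] 6.0
[-0.06  1.39] 7.5
[-0.1   1.67] 9.0
[-0.15  1.94] 10.5
[-0.2   2.21] 12.0
```

Request:
move_arm(
  series="0 0.28 0 1.5 -1;0 0.56 0 3 -1;0 0.84 0 4.5 -1;-0.03 1.1 0 6 -1;-0.03 1.1 0 6 -1",
)

```text
time_s: 18.27
position: [0.5619, 0.1311, 0.0412]
tool_rot: [[-0.089, 0.996, 0.002], [0.996, 0.089, -0.001], [-0.002, 0.002, -1.0]]
ft_force: [2.0, -5.4, 6.2]
grip_width: 0.0167
gripper_force: 59.7
```

```bash
python3 arc.py 1.5
```

```text
q [ 1.4 35.8 84.7 -0.1 59.3 -3.6] p [0.562 0.131 0.041] r 0.10617376566176882 ang 94.92821084669465 yaw y 5.1085073360038775 ft [ 2.038 -5.449  6.186] 0.016692817643366747 59.681140780448914
[0.03 0.28] 1.5
[0.02 0.56] 3.0
[-0.    0.84] 4.5
[-0.03  1.11] 6.0
[-0.06  1.39] 7.5
[-0.1   1.67] 9.0
[-0.15  1.94] 10.5
[-0.21  2.21] 12.0
```

Request:
move_arm(
  series="0 0.28 0 1.5 -1;0 0.56 0 3 -1;0 0.84 0 4.5 -1;-0.03 1.1 0 6 -1;-0.03 1.1 0 6 -1",
)

```text
time_s: 18.9
position: [0.5727, 0.1314, 0.0412]
tool_rot: [[0.015, 1.0, 0.002], [1.0, -0.015, -0.002], [-0.002, 0.002, -1.0]]
ft_force: [1.8, -7.4, 6.4]
grip_width: 0.0167
gripper_force: 59.7
```

```bash
python3 arc.py 1.5
python3 - <<'E'
from h import *
for c in ('top','scene'):
  optics.get_image(c)
  for t in('bowl','jaw1'): print(c,t,[(np.round(r['point'],4).tolist(),round(r['score'],2)) for r in spotter.mark_of(t,c)][:4])
E
```

```text
q [ 1.4 36.7 82.8 -0.1 60.4  2.4] p [0.573 0.131 0.041] r 0.10614201921513365 ang 89.0867543626787 yaw y -0.8819746584460467 ft [ 1.834 -7.422  6.445] 0.016701100752755105 59.70492660999298
[0.03 0.28] 1.5
[0.02 0.56] 3.0
[0.   0.84] 4.5
[-0.02  1.11] 6.0
[-0.06  1.39] 7.5
[-0.1   1.67] 9.0
[-0.14  1.94] 10.5
[-0.2   2.21] 12.0
top bowl [([0.5714, 0.0247, 0.0305], 0.83), ([0.5115, -0.4253, -0.0008], 0.76)]
top jaw1 [([0.5124, 0.3551, -0.0011], 0.54), ([0.5648, -0.0069, 0.0311], 0.48), ([0.5483, 0.0467, 0.0267], 0.47)]
scene bowl [([0.5153, -0.4229, 0.0022], 0.94), ([0.5707, 0.0244, 0.0301], 0.67)]
scene jaw1 [([0.5116, 0.3538, -0.0013], 0.66), ([0.5992, 0.0362, 0.028], 0.53), ([0.5629, -0.0088, 0.0321], 0.45)]
```

Request:
move_arm(
  series="0 0.14 0 0.7 -1;0 0.28 0 1.5 -1;0 0.42 0 2.2 -1;0 0.56 0 3 -1",
)

```text
time_s: 19.7
position: [0.5767, 0.1313, 0.0412]
tool_rot: [[0.067, 0.998, -0.002], [0.998, -0.067, -0.003], [-0.003, -0.001, -1.0]]
ft_force: [-7.0, -8.6, 11.4]
grip_width: 0.0168
gripper_force: 60.2
```

Request:
move_arm(
  series="0 0.14 0 0.7 -1;0 0.28 0 1.5 -1;0 0.42 0 2.2 -1;0 0.56 0 3 -1",
)

```text
time_s: 20.2
position: [0.5799, 0.1306, 0.0411]
tool_rot: [[0.12, 0.993, -0.008], [0.993, -0.12, -0.003], [-0.004, -0.007, -1.0]]
ft_force: [-20.8, -9.8, 20.4]
grip_width: 0.0169
gripper_force: 61.6
```

```bash
python3 arc.py 1.5; python3 -c "
from h import *
snap('top','top4');snap('scene','scene4')
a=cv2.imread('pics/top4.png')[160:280,200:320];b=cv2.imread('pics/scene4.png')[150:270,245:365]
cv2.imwrite('pics/c4.png',cv2.resize(np.hstack([a,b]),None,fx=3.3,fy=3.3,interpolation=cv2.INTER_CUBIC))"
```

```text
q [ 1.4 37.4 81.2 -0.2 61.8  8.4] p [0.58  0.131 0.041] r 0.1056980578412937 ang 85.16932032870046 yaw y -6.892273566209855 ft [-20.784  -9.79   20.443] 0.01687751424595729 61.62517011165619
[0.09 0.28] 1.5
[0.09 0.55] 3.0
[0.08 0.83] 4.5
[0.06 1.11] 6.0
[0.04 1.39] 7.5
[0.01 1.67] 9.0
[-0.03  1.94] 10.5
[-0.07  2.22] 12.0
```

View pics/c4.png

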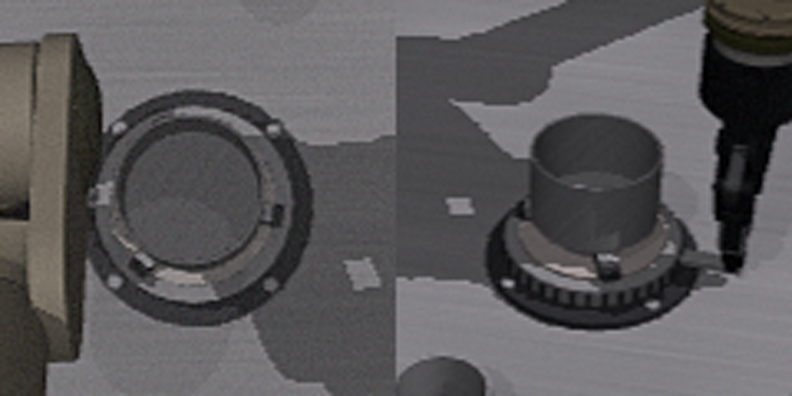

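Resistance at the lever has risen to about 21 N, and the crop shows the jaws closed on the foot. I'll let go of the post, lift clear and check.

Request:
move_arm(
  series="0 0.15 0 0 -1;0 0.15 0 0 -1;0 0.15 0 0 0.3;0 0.15 0 0 0.3;0 0.15 0 0 0.3;0 0.15 0 0 0.3;0 0.15 -3 0 0.3;0 0.15 -7 0 0.3",
)

```text
time_s: 21.3
position: [0.5843, 0.132, 0.1103]
tool_rot: [[0.121, 0.993, -0.002], [0.993, -0.121, 0.0], [-0.0, -0.002, -1.0]]
ft_force: [-0.1, 0.5, 0.2]
grip_width: 0.0555
gripper_force: 0.0
```

```bash
python3 - <<'E'
from h import *
s=observe();print(s['position'],np.array(s['tool_rot'])[:,1],s['grip_width'],s['ft_force'],s['q'])
for c in ('top','scene'):
  optics.get_image(c)
  for t in('bowl','lever_top','jaw1','drop1'): print(c,t,[(np.round(r['point'],4).tolist(),round(r['score'],2)) for r in spotter.mark_of(t,c)][:7])
E
```

```text
[0.58427865 0.13199023 0.11032896] [ 0.99262676 -0.12119043 -0.00223694] 0.0555405495918933 [-0.09186369  0.46903097  0.21984306] [1.41559181e+00 3.28318171e+01 7.65497065e+01 3.72363415e-03
 7.07475082e+01 8.37517126e+00]
top bowl [([0.571, 0.0221, 0.0335], 0.8), ([0.5121, -0.4274, -0.0003], 0.58), ([0.5131, 0.3526, -0.0004], 0.16)]
top lever_top []
top jaw1 [([0.5644, -0.0116, 0.0334], 0.63), ([0.5489, 0.0471, 0.0268], 0.49)]
top drop1 [([0.5969, 0.3546, -0.0044], 0.5), ([0.5137, 0.3532, 0.0008], 0.5), ([0.4741, 0.3347, -0.0008], 0.45)]
scene bowl [([0.5696, 0.0225, 0.0319], 0.86), ([0.5141, -0.4252, -0.0024], 0.62), ([0.5677, -0.0089, 0.0352], 0.55)]
scene lever_top [([0.5714, 0.129, 0.0791], 0.68)]
scene jaw1 [([0.5992, 0.0345, 0.0281], 0.56), ([0.5666, -0.01, 0.0349], 0.42)]
scene drop1 [([0.5095, 0.3533, -0.0005], 0.58), ([0.5205, 0.2601, -0.0045], 0.46), ([0.5981, 0.3498, 0.002], 0.43), ([0.4769, 0.3391, 0.0013], 0.38)]
```

One drop has been knocked from (0.422, 0.339) to (0.476, 0.337). The bowl is clamped, so I go on to the drops.

Request:
move_arm(
  series="0 0 -4 -10 0;3 -2 -7 -20 0;6 -4 -7 -30 0;9 -6 -7 -40 0;12 -7.8 -7 -50 0;12 -7.8 -7 -60 0;12 -7.8 -7 -70 0;12 -7.8 -7 -80 0",
  force=25,
)

```text
time_s: 22.8
position: [0.5217, 0.2607, 0.1799]
tool_rot: [[-0.958, 0.286, -0.001], [0.286, 0.958, -0.0], [0.001, -0.0, -1.0]]
ft_force: [-0.2, -0.1, 0.3]
grip_width: 0.0428
gripper_force: 0.0
```

Request:
move_arm(
  series="0 0 0 -9 0;0 0 0 -17 0;0 0 0 -17 0;0 0 0 -17 0",
)

```text
time_s: 23.3
position: [0.5218, 0.2605, 0.1801]
tool_rot: [[-1.0, 0.002, -0.0], [0.002, 1.0, -0.0], [0.0, -0.0, -1.0]]
ft_force: [0.1, 0.0, -0.9]
grip_width: 0.0424
gripper_force: 0.0
```

```bash
cat > drops.py <<'E'
from h import *
np.set_printoptions(precision=4,suppress=True)
s=observe();R=np.array(s['tool_rot']);print(s['position'],'yaw',np.degrees(np.arctan2(R[1,1],R[0,1])),s['grip_width'],s['ft_force'])
for c in ('wrist','top','scene'):
  d=snap(c)
  for r in spotter.cut_out('drop1',c)[:7]:
    ys,xs=np.nonzero(r['pixels'])
    print(c,round(r['score'],2),len(xs),atz(d,(xs.mean(),ys.mean()),.008)[:2],end=' | ')
  print('\n  mark',[(np.round(r['point'],3).tolist(),round(r['score'],2)) for r in spotter.mark_of('drop1',c)][:7])
E
python3 drops.py; python3 -c "
from h import *
snap('wrist','w5')"
```

```text
[0.5218 0.2605 0.1801] yaw 89.87612283671118 0.042389110311987825 [ 0.136   0.0298 -0.8851]
wrist 0.87 359 [0.4772 0.3384] | wrist 0.56 313 [0.5206 0.2602] | wrist 0.54 303 [0.5124 0.3518] | wrist 0.25 12071 [0.5545 0.0545] | 
  mark [([0.516, 0.264, 0.002], 0.86), ([0.514, 0.353, 0.001], 0.81), ([0.595, 0.349, 0.001], 0.7), ([0.476, 0.34, 0.006], 0.57)]

  mark [([0.772, 0.178, -0.001], 0.57), ([0.524, 0.26, -0.002], 0.43)]
scene 0.44 43 [0.4799 0.3364] | 
  mark [([0.478, 0.34, 0.001], 0.58), ([0.597, 0.352, -0.001], 0.53), ([0.522, 0.263, -0.002], 0.36), ([0.513, 0.355, 0.0], 0.36)]
```

View pics/w5.png

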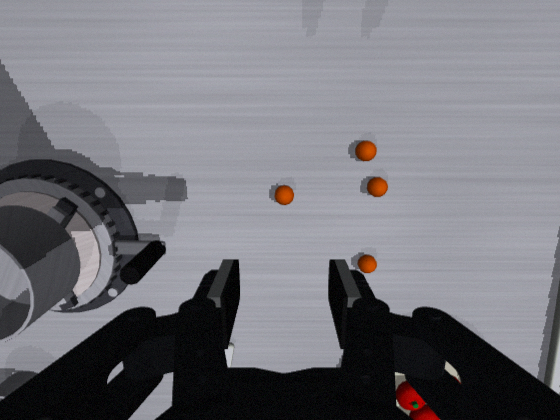

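The wrist view shows four drops: A (284,195), D (366,151), B (377,187) and C (367,264). The marks agree with these positions. I pick A first.

Request:
move_arm(
  series="0 0 5 0 0;0 0 10 0 0;0 0 14 0 0;0 0 16.5 0 0;0 0 17.5 0 0;0 0 17.6 0 0;0 0 17.6 0 -0.7;0 0 17.6 0 -1",
)

```text
time_s: 24.8
position: [0.5224, 0.2607, 0.0055]
tool_rot: [[-1.0, -0.001, 0.002], [-0.001, 1.0, 0.001], [-0.002, 0.001, -1.0]]
ft_force: [0.0, 0.0, 4.0]
grip_width: 0.0174
gripper_force: 24.3
```

Request:
move_arm(
  series="0 0 0 0 -1;0 0 0 0 -1;0 0 -4 0 -1;0 0 -10 0 -1;0 0 -15 0 -1;0 0 -16 0 -1",
)

```text
time_s: 25.55
position: [0.5229, 0.2609, 0.168]
tool_rot: [[-1.0, -0.001, 0.006], [-0.001, 1.0, 0.002], [-0.006, 0.002, -1.0]]
ft_force: [-0.9, 0.6, -1.3]
grip_width: 0.0173
gripper_force: 24.4
```

Request:
move_arm(
  series="-0.7 -6 0 0 -1;-1.4 -12 0 0 -1;-2.2 -18 0 0 -1;-2.9 -23.7 0 0 -1;-2.9 -23.7 0 0 -1;-2.9 -23.7 4 0 -1;-2.9 -23.7 7.5 0 -1;-2.9 -23.7 8.3 0 -1",
)

```text
time_s: 26.55
position: [0.5495, 0.0246, 0.0791]
tool_rot: [[-1.0, -0.001, -0.005], [-0.001, 1.0, 0.001], [0.005, 0.001, -1.0]]
ft_force: [0.2, 0.3, -0.5]
grip_width: 0.017
gripper_force: 24.5
```

```bash
python3 - <<'E'
from h import *
s=observe();print(s['position'],s['grip_width'],s['gripper_force'],s['ft_force'])
d=snap('wrist','w6')
for t in ('bowl','drop1'): print(t,[(np.round(r['point'],3).tolist(),round(r['score'],2)) for r in spotter.mark_of(t,'wrist')][:5])
E
```

```text
[0.54950358 0.0246168  0.07909413] 0.01698886804567968 24.497370840981603 [ 0.22079285  0.29889407 -0.53243354]
bowl []
drop1 [([0.543, 0.024, 0.076], 0.92)]
```

View pics/w6.png

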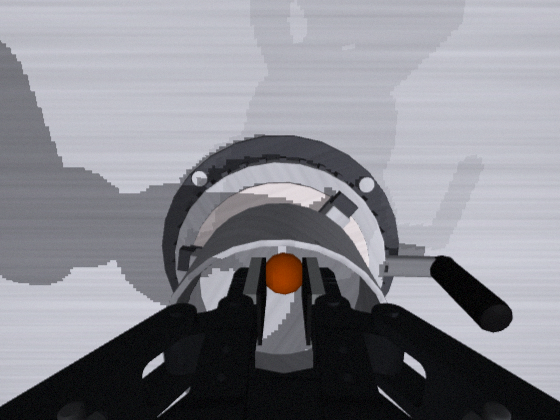

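The drop is held at (284,272) between the fingertips, inside the clamped bowl. I release it and go for C.

Request:
move_arm(
  series="0 0 0 0 -0.4;0 0 0 0 -0.3;0 0 0 0 -0.3;0 0 -4 0 -0.3;0 0 -9 0 -0.3;-1 5 -9 0 -0.3;-2 11 -9 0 -0.3;-3 17 -9 0 0",
)

```text
time_s: 27.7
position: [0.5811, 0.1952, 0.1718]
tool_rot: [[-1.0, 0.0, 0.001], [0.0, 1.0, 0.0], [-0.001, 0.0, -1.0]]
ft_force: [0.9, -0.1, -0.2]
grip_width: 0.0423
gripper_force: 0.0
```

Request:
move_arm(
  series="-0.6 5 0 0 0;-1.2 10 0 0 0;-1.75 15.6 0 0 0;-1.75 15.6 0 0 0",
)

```text
time_s: 28.2
position: [0.5975, 0.3531, 0.1706]
tool_rot: [[-1.0, -0.005, -0.0], [-0.005, 1.0, 0.0], [0.0, 0.0, -1.0]]
ft_force: [0.7, -0.3, -0.8]
grip_width: 0.0426
gripper_force: 0.0
```

```bash
python3 drops.py
```

```text
[0.5975 0.3531 0.1706] yaw 90.27988797328749 0.04259973826244958 [ 0.6693 -0.3295 -0.8329]
wrist 0.89 409 [0.4771 0.3389] | wrist 0.83 317 [0.5955 0.3488] | wrist 0.57 351 [0.5128 0.3522] | 
  mark [([0.514, 0.355, 0.0], 0.75), ([0.593, 0.35, -0.001], 0.61), ([0.476, 0.339, 0.007], 0.56)]
top 0.53 57 [0.5556 0.0263] | top 0.5 22 [0.511 0.354] | top 0.46 60 [0.4768 0.3394] | 
  mark [([0.601, 0.352, -0.002], 0.53), ([0.514, 0.356, 0.001], 0.49), ([0.475, 0.336, -0.001], 0.46), ([0.549, 0.023, 0.05], 0.45)]
scene 0.56 40 [0.5984 0.3473] | 
  mark [([0.597, 0.351, -0.0], 0.55), ([0.514, 0.353, -0.001], 0.52), ([0.476, 0.341, -0.001], 0.39), ([0.548, 0.025, 0.049], 0.39)]
```

Request:
move_arm(
  series="0.1 -0.25 5 0 0;0.1 -0.25 10 0 0;0.1 -0.25 13.5 0 0;0.1 -0.25 15.8 0 0;0.1 -0.25 16.5 0 0;0.1 -0.25 16.6 0 0;0.1 -0.25 16.6 0 -0.7;0.1 -0.25 16.6 0 -1",
)

```text
time_s: 29.65
position: [0.5978, 0.3473, 0.0067]
tool_rot: [[-1.0, -0.001, 0.002], [-0.001, 1.0, 0.001], [-0.002, 0.001, -1.0]]
ft_force: [-0.4, -0.4, 4.3]
grip_width: 0.0171
gripper_force: 24.3
```

Request:
move_arm(
  series="0 0 0 0 -1;0 0 0 0 -1;0 0 -4 0 -1;0 0 -10 0 -1;0 0 -16 0 -1;0 -6 -16 0 -1;0 -12 -16 0 -1;0 -12 -16 0 -1",
)

```text
time_s: 30.65
position: [0.5976, 0.2235, 0.1658]
tool_rot: [[-1.0, 0.004, 0.0], [0.004, 1.0, -0.001], [-0.0, -0.001, -1.0]]
ft_force: [1.1, 0.8, -0.6]
grip_width: 0.0169
gripper_force: 24.5
```

Request:
move_arm(
  series="0.2 -6 0 0 -1;0.5 -12 0 0 -1;0.7 -18 0 0 -1;0.7 -20.1 0 0 -1;0.7 -20.1 0 0 -1;0.7 -20.1 4 0 -1;0.7 -20.1 7.5 0 -1;0.7 -20.1 8.5 0 -1",
)

```text
time_s: 31.65
position: [0.5897, 0.028, 0.0785]
tool_rot: [[-1.0, -0.003, -0.003], [-0.003, 1.0, 0.001], [0.003, 0.001, -1.0]]
ft_force: [0.8, 0.2, 0.2]
grip_width: 0.0168
gripper_force: 24.5
```

Request:
move_arm(
  series="0 0 0 0 -1;0 0 0 0 -0.4;0 0 0 0 -0.3;0 0 0 0 -0.3;0 0 -4 0 -0.3;0 0 -9 0 -0.3;2 5 -9 0 -0.3;4 11 -9 0 0",
)

```text
time_s: 32.65
position: [0.5504, 0.1359, 0.1711]
tool_rot: [[-1.0, 0.002, 0.002], [0.002, 1.0, 0.0], [-0.002, 0.0, -1.0]]
ft_force: [0.5, 0.2, -0.6]
grip_width: 0.0425
gripper_force: 0.0
```

Request:
move_arm(
  series="1 6 0 0 0;2 12 0 0 0;3 18 0 0 0;3.7 21.9 0 0 0;3.7 21.9 0 0 0",
)

```text
time_s: 33.28
position: [0.5125, 0.3567, 0.1703]
tool_rot: [[-1.0, -0.004, 0.0], [-0.004, 1.0, 0.0], [-0.0, 0.0, -1.0]]
ft_force: [-0.3, -0.3, 0.6]
grip_width: 0.0428
gripper_force: 0.0
```

```bash
python3 drops.py
```

```text
[0.5125 0.3567 0.1703] yaw 90.24237892065199 0.04277475225706251 [-0.2796 -0.3434  0.6407]
wrist 0.83 306 [0.512  0.3528] | wrist 0.54 319 [0.4771 0.3383] | 
  mark [([0.51, 0.356, 0.001], 0.72), ([0.476, 0.339, 0.002], 0.7)]
top 0.64 51 [0.4771 0.3401] | top 0.62 40 [0.5548 0.026 ] | 
  mark [([0.55, 0.024, 0.05], 0.64), ([0.475, 0.338, -0.002], 0.61), ([0.511, 0.352, 0.0], 0.49), ([0.59, 0.03, 0.049], 0.4)]
scene 0.53 43 [0.5154 0.3519] | 
  mark [([0.516, 0.354, -0.001], 0.5), ([0.548, 0.027, 0.048], 0.45), ([0.478, 0.341, 0.003], 0.43)]
```

Request:
move_arm(
  series="0 -0.3 5 0 0;0 -0.3 10 0 0;0 -0.3 13.5 0 0;0 -0.3 15.8 0 0;0 -0.3 16.5 0 0;0 -0.3 16.6 0 0;0 -0.3 16.6 0 -0.7;0 -0.3 16.6 0 -1",
)

```text
time_s: 34.72
position: [0.514, 0.3515, 0.0055]
tool_rot: [[-1.0, -0.001, 0.002], [-0.001, 1.0, 0.001], [-0.002, 0.001, -1.0]]
ft_force: [-0.1, -0.7, 3.4]
grip_width: 0.0174
gripper_force: 24.3
```

Request:
move_arm(
  series="0 0 0 0 -1;0 0 0 0 -1;0 0 -4 0 -1;0 0 -10 0 -1;0 0 -16 0 -1;-2 -6 -16 0 -1;-4 -12 -16 0 -1;-4 -12 -16 0 -1",
)

```text
time_s: 35.72
position: [0.5548, 0.2278, 0.1645]
tool_rot: [[-1.0, 0.004, 0.0], [0.004, 1.0, -0.0], [-0.0, -0.0, -1.0]]
ft_force: [0.2, 0.4, -0.1]
grip_width: 0.017
gripper_force: 24.5
```

Request:
move_arm(
  series="-0.4 -6 0 0 -1;-0.8 -12 0 0 -1;-1.2 -18 0 0 -1;-1.5 -21.6 0 0 -1;-1.5 -21.6 0 0 -1;-1.5 -21.6 4 0 -1;-1.5 -21.6 8 0 -1;-1.5 -21.6 8.9 0 -1",
)

```text
time_s: 36.72
position: [0.5675, 0.017, 0.0735]
tool_rot: [[-1.0, -0.002, -0.004], [-0.002, 1.0, 0.001], [0.004, 0.001, -1.0]]
ft_force: [-0.9, 0.0, -0.4]
grip_width: 0.0174
gripper_force: 24.5
```

Request:
move_arm(
  series="0 0 0 0 -1;0 0 0 0 -1;0 0 0 0 -0.45;0 0 0 0 -0.45;0 0 0 0 -0.45;0 0 -5 0 -0.45;0 0 -9.5 0 -0.45;3 5 -9.5 0 0",
)

```text
time_s: 37.72
position: [0.5412, 0.0638, 0.1735]
tool_rot: [[-1.0, 0.004, 0.008], [0.004, 1.0, -0.001], [-0.008, -0.001, -1.0]]
ft_force: [1.0, 1.1, -0.1]
grip_width: 0.0403
gripper_force: 0.0
```

Request:
move_arm(
  series="1 5 0 0 0;2 11 0 0 0;3.5 17 0 0 0;5 23 0 0 0;6.3 27.7 0 0 0;6.3 27.7 0 0 0",
)

```text
time_s: 38.48
position: [0.4742, 0.345, 0.1702]
tool_rot: [[-1.0, -0.005, -0.0], [-0.005, 1.0, 0.0], [0.0, 0.0, -1.0]]
ft_force: [-0.4, -1.0, 0.6]
grip_width: 0.0429
gripper_force: 0.0
```

```bash
python3 drops.py
```

```text
[0.4742 0.345  0.1702] yaw 90.28083341863127 0.04293731759694003 [-0.4238 -1.0383  0.6078]
wrist 0.74 291 [0.4771 0.3381] | 
  mark [([0.476, 0.341, 0.003], 0.83)]
top 0.6 45 [0.4775 0.3394] | top 0.51 40 [0.5743 0.0167] | 
  mark [([0.568, 0.014, 0.052], 0.58), ([0.555, 0.025, 0.049], 0.55), ([0.472, 0.338, -0.0], 0.5), ([0.59, 0.026, 0.048], 0.44)]

  mark [([0.476, 0.337, 0.0], 0.38), ([0.549, 0.024, 0.045], 0.37)]
```

Request:
move_arm(
  series="-0.2 -0.4 5 0 0;-0.2 -0.4 10 0 0;-0.2 -0.4 13.5 0 0;-0.2 -0.4 15.8 0 0;-0.2 -0.4 16.5 0 0;-0.2 -0.4 16.6 0 0;-0.2 -0.4 16.6 0 -0.7;-0.2 -0.4 16.6 0 -1",
)

```text
time_s: 39.92
position: [0.478, 0.3385, 0.0054]
tool_rot: [[-1.0, -0.001, 0.002], [-0.001, 1.0, 0.001], [-0.002, 0.001, -1.0]]
ft_force: [-0.4, -0.6, 3.7]
grip_width: 0.0173
gripper_force: 24.3
```

Request:
move_arm(
  series="0 0 0 0 -1;0 0 0 0 -1;0 0 -4 0 -1;0 0 -10 0 -1;0 0 -16 0 -1;-2 -6 -16 0 -1;-4 -12 -16 0 -1;-4 -12 -16 0 -1",
)

```text
time_s: 40.92
position: [0.5187, 0.2151, 0.1646]
tool_rot: [[-1.0, 0.004, 0.0], [0.004, 1.0, -0.0], [-0.0, -0.0, -1.0]]
ft_force: [0.1, 0.7, 0.1]
grip_width: 0.0171
gripper_force: 24.5
```

Request:
move_arm(
  series="-1.5 -5 0 0 -1;-3 -10 0 0 -1;-4.2 -15 0 0 -1;-5 -17.8 0 0 -1;-5 -17.8 0 0 -1;-5 -17.8 4 0 -1;-5 -17.8 7.5 0 -1;-5 -17.8 8.6 0 -1",
)

```text
time_s: 41.92
position: [0.5665, 0.0421, 0.0768]
tool_rot: [[-1.0, -0.002, -0.003], [-0.002, 1.0, 0.001], [0.003, 0.001, -1.0]]
ft_force: [-0.3, -0.5, 0.5]
grip_width: 0.017
gripper_force: 24.5
```

Request:
move_arm(
  series="0 0 0 0 -1;0 0 0 0 -1;0 0 0 0 -0.45;0 0 0 0 -0.45;0 0 0 0 -0.45;0 0 -5 0 -0.45;0 0 -10 0 -0.45;0 -5 -13 0 0.3",
)

```text
time_s: 42.92
position: [0.5681, -0.0082, 0.2111]
tool_rot: [[-1.0, -0.005, 0.003], [-0.005, 1.0, -0.0], [-0.003, -0.0, -1.0]]
ft_force: [-0.2, -1.7, -0.7]
grip_width: 0.0407
gripper_force: 0.0
```

Request:
move_arm(
  series="0 -5 -4 0 0.5;0 -11 -6 0 0.5;0 -14 -6 0 0.5;0 -14 -6 0 0.5",
)

```text
time_s: 43.42
position: [0.5675, -0.1518, 0.2681]
tool_rot: [[-1.0, 0.003, -0.0], [0.003, 1.0, -0.0], [0.0, -0.0, -1.0]]
ft_force: [-0.3, 0.9, 0.3]
grip_width: 0.0642
gripper_force: 0.0
```

```bash
python3 drops.py; python3 - <<'E'
from h import *
for c in ('wrist','top','scene'):
  d=snap(c,c+'7')
  for t in('bowl','holder','rod','rod_tip'): print(c,t,[(np.round(r['point'],4).tolist(),round(r['score'],2)) for r in spotter.mark_of(t,c)][:3])
  for r in spotter.cut_out('rod',c)[:2]:
    ys,xs=np.nonzero(r['pixels']);print(c,round(r['score'],2),len(xs),np.round(cv2.boxPoints(cv2.minAreaRect(np.c_[xs,ys].astype(np.float32)))).tolist())
  if c=='scene':b=d['pixels'][130:290,225:385]
  if c=='top':a=d['pixels'][160:280,200:320]
cv2.imwrite('pics/c7.png',np.hstack([cv2.resize(a,(400,400)),cv2.resize(b,(400,400))]))
E
```

```text
[ 0.5675 -0.1518  0.2681] yaw 89.84401896804404 0.06418903630778575 [-0.2739  0.8775  0.3257]
wrist 0.83 270 [0.5782 0.0387] | wrist 0.68 286 [0.5773 0.0666] | wrist 0.6 261 [0.6026 0.0502] | wrist 0.57 305 [0.5574 0.0472] | wrist 0.17 8861 [0.5873 0.0665] | 
  mark [([0.569, 0.017, 0.051], 0.75), ([0.568, 0.041, 0.053], 0.67), ([0.589, 0.025, 0.052], 0.58), ([0.549, 0.024, 0.052], 0.57)]
top 0.54 42 [0.573  0.0421] | top 0.41 34 [0.5743 0.0171] | top 0.37 59 [0.5553 0.0262] | 
  mark [([0.553, 0.023, 0.049], 0.64), ([0.591, 0.028, 0.047], 0.6), ([0.568, 0.016, 0.052], 0.54), ([0.564, 0.041, 0.052], 0.36)]
scene 0.45 1021 [ 0.6109 -0.2959] | 
  mark [([0.552, 0.022, 0.049], 0.57)]
wrist bowl [([0.5727, 0.0255, 0.0296], 0.85), ([0.5122, -0.4241, -0.0015], 0.76)]
wrist holder [([0.6269, -0.2854, 0.0], 0.64)]
wrist rod [([0.6274, -0.283, 0.0029], 0.87)]
wrist rod_tip []
wrist 0.75 1359 [[106.0, 282.0], [166.0, 222.0], [182.0, 236.0], [121.0, 297.0]]
wrist 0.6 264 [[444.0, 180.0], [463.0, 180.0], [463.0, 196.0], [444.0, 196.0]]
top bowl [([0.51, -0.4277, -0.0003], 0.87), ([0.5733, 0.0214, 0.0335], 0.68)]
top holder [([0.5669, 0.0176, 0.0517], 0.57)]
top rod []
top rod_tip [([0.5478, 0.0486, 0.0273], 0.15)]
scene bowl [([0.518, -0.4255, -0.0014], 0.83), ([0.5695, 0.0254, 0.0304], 0.57)]
scene holder [([0.6284, -0.2803, 0.0003], 0.75)]
scene rod []
scene rod_tip []
scene 0.58 302 [[170.0, 170.0], [178.0, 168.0], [188.0, 214.0], [179.0, 216.0]]
```

View pics/c7.png

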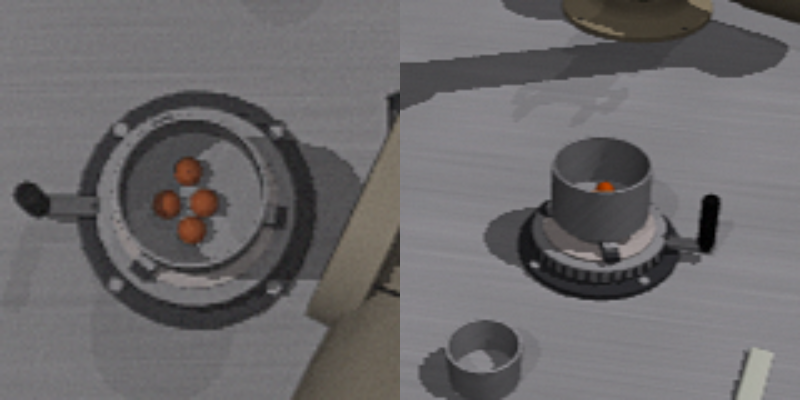

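View pics/wrist7.png

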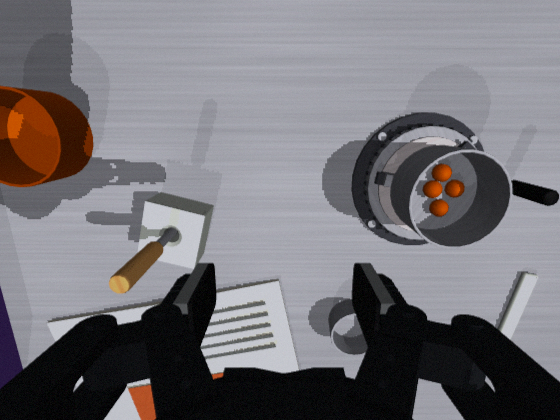

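All four drops are in the clamped bowl; the crop shows them at (187,170), (166,204), (204,203) and (191,231). The wrist view shows the holder at (177,230) with the rod's top end at (121,285).

Request:
move_arm(
  series="-1.5 -4 0 0 0.5;-3 -8 0 0 0.5;-4.5 -11.5 0 0 0.5;-5.9 -13.3 0 0 0.5;-5.9 -13.3 0 0 0.5;-5.9 -13.3 0 0 0.5",
)

```text
time_s: 45.52
position: [0.6267, -0.2818, 0.2684]
tool_rot: [[-1.0, -0.001, -0.0], [-0.001, 1.0, 0.0], [0.0, 0.0, -1.0]]
ft_force: [0.1, 0.3, 0.1]
grip_width: 0.0639
gripper_force: 0.0
```

```bash
python3 - <<'E'
from h import *
np.set_printoptions(precision=4,suppress=True)
print(observe()['position'])
W=snap('wrist','w8');S=snap('scene')
for t in('holder','rod'): print(t,[(np.round(r['point'],4).tolist(),round(r['score'],2)) for r in spotter.mark_of(t,'wrist')][:3])
for x,y in ((.627,-.284),(.626,-.285)):
  print(proj(W,[[x,y,.175],[x,y,.095],[x,y,.05]]).round(),proj(S,[[x,y,.175],[x,y,.095],[x,y,.05]]).round())
m=spotter.cut_out('rod','wrist')
for r in m[:2]:
  ys,xs=np.nonzero(r['pixels']);print(round(r['score'],2),len(xs),np.round(cv2.boxPoints(cv2.minAreaRect(np.c_[xs,ys].astype(np.float32)))).tolist())
E
```

```text
[ 0.6267 -0.2818  0.2684]
holder [([0.57, 0.0269, 0.0303], 0.7), ([0.6284, -0.2834, -0.001], 0.64)]
rod [([0.6251, -0.2822, 0.0024], 0.64)]
[[282. 219.]
 [282. 196.]
 [282. 187.]] [[175. 170.]
 [180. 198.]
 [183. 212.]]
[[280. 218.]
 [281. 195.]
 [281. 186.]] [[175. 170.]
 [180. 198.]
 [183. 212.]]
0.7 799 [[270.0, 178.0], [292.0, 178.0], [292.0, 224.0], [270.0, 224.0]]
```

View pics/w8.png

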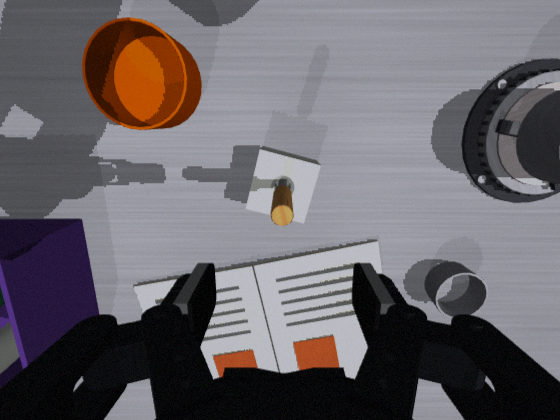

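The rod's top end is at (282,216), within 3 px of the prediction for an upright rod at (0.627, −0.284). I'll descend and grip it.

Request:
move_arm(
  series="0 -0.1 4 0 0.5;0 -0.1 8 0 0.5;0 -0.1 12 0 0.5;0 -0.1 14 0 0.5;0 -0.1 14.7 0 0.5;0 -0.1 14.7 0 0.5",
)

```text
time_s: 46.52
position: [0.6271, -0.2835, 0.1218]
tool_rot: [[-1.0, -0.001, 0.0], [-0.001, 1.0, -0.0], [-0.0, -0.0, -1.0]]
ft_force: [0.1, -1.0, 0.6]
grip_width: 0.0643
gripper_force: 0.0
```

Request:
move_arm(
  series="0 0 0 0 0;0 0 0 0 -0.4;0 0 0 0 -1;0 0 0 0 -1;0 0 0 0 -1;0 0 0 0 -1;0 0 0 0 -1",
  force=80,
)

```text
time_s: 47.4
position: [0.6271, -0.2837, 0.1222]
tool_rot: [[-1.0, -0.001, 0.001], [-0.001, 1.0, -0.001], [-0.001, -0.001, -1.0]]
ft_force: [-0.1, 0.7, 5.5]
grip_width: 0.0161
gripper_force: 77.8
```

Request:
move_arm(
  series="0 0 -1 0 -1;0 0 -3 0 -1;0 0 -6 0 -1;0 0 -10 0 -1;0 0 -13 0 -1;0 0 -15 0 -1;0 0 -15 0 -1",
)

```text
time_s: 48.28
position: [0.6272, -0.2838, 0.273]
tool_rot: [[-1.0, -0.001, 0.003], [-0.001, 1.0, -0.002], [-0.003, -0.002, -1.0]]
ft_force: [0.6, 0.2, -0.6]
grip_width: 0.0161
gripper_force: 77.9
```

```bash
python3 - <<'E'
from h import *
np.set_printoptions(precision=4,suppress=True)
s=observe();print(s['position'],s['grip_width'],s['gripper_force'],s['ft_force'])
for c in ('wrist','top','scene'):
  d=snap(c,c+'9')
  for t in('rod_tip','rod'): print(c,t,[(np.round(r['point'],4).tolist(),round(r['score'],2)) for r in spotter.mark_of(t,c)][:3])
cv2.imwrite('pics/c9.png',cv2.resize(d['pixels'][60:260,100:300],(600,600)))
E
```

```text
[ 0.6272 -0.2838  0.273 ] 0.01608074344945837 77.94465780258179 [ 0.5823  0.2374 -0.6106]
wrist rod_tip [([0.6252, -0.2864, 0.1527], 0.8)]
wrist rod [([0.6258, -0.2822, 0.1536], 0.92)]
top rod_tip []
top rod []
scene rod_tip [([0.6272, -0.2826, 0.1519], 0.74)]
scene rod [([0.62, -0.2793, 0.1551], 0.82)]
```

View pics/c9.png

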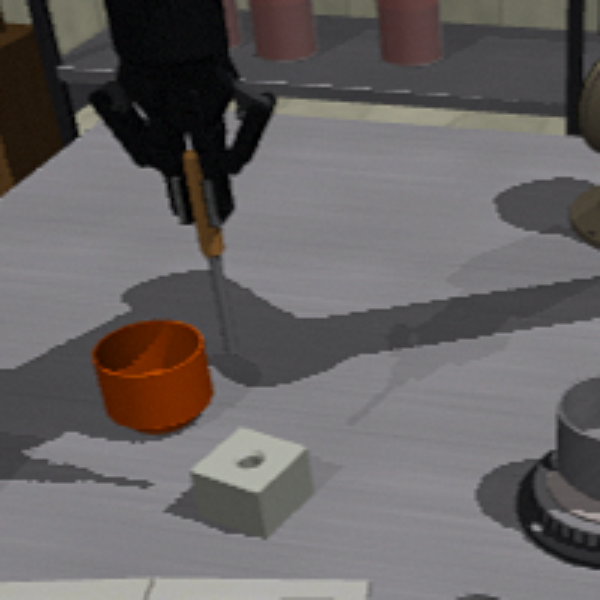

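The rod is held clear of the holder and nearly straight, its tip at z ≈ 0.154. I carry it over the bowl and lower it into a gap between the drops.

Request:
move_arm(
  series="0.5 4 0 0 -1;1 9 0 0 -1;1.6 14 0 0 -1;2.2 19 0 0 -1;2.9 24 0 0 -1;3.4 27.5 0 0 -1;3.6 28.9 0 0 -1;3.6 28.9 0 0 -1",
)

```text
time_s: 49.72
position: [0.5908, 0.0055, 0.2714]
tool_rot: [[-1.0, -0.001, 0.0], [-0.001, 1.0, -0.0], [-0.0, -0.0, -1.0]]
ft_force: [0.8, 0.6, -0.8]
grip_width: 0.0158
gripper_force: 78.0
```

```bash
python3 - <<'E'
from h import *
np.set_printoptions(precision=4,suppress=True)
s=observe();print(s['position'],s['grip_width'],s['ft_force'])
for c in ('wrist','top','scene'):
  d=snap(c,c+'10')
  for t in('rod_tip','bowl','drop1'): print(c,t,[(np.round(r['point'],4).tolist(),round(r['score'],2)) for r in spotter.mark_of(t,c)][:4])
E
```

```text
[0.5908 0.0055 0.2714] 0.015844754701145526 [ 0.7722  0.6282 -0.7583]
wrist rod_tip [([0.5882, 0.0039, 0.1545], 0.64)]
wrist bowl [([0.5733, 0.0253, 0.0306], 0.79)]
wrist drop1 [([0.5659, 0.0399, 0.0518], 0.83), ([0.5453, 0.0232, 0.0524], 0.8), ([0.5869, 0.0253, 0.0489], 0.74), ([0.5695, 0.0249, 0.0284], 0.57)]
top rod_tip [([0.5892, 0.0031, 0.1579], 0.53)]
top bowl [([0.569, 0.022, 0.0366], 0.77), ([0.5124, -0.4268, -0.0025], 0.68)]
top drop1 [([0.5889, 0.0283, 0.0483], 0.56), ([0.5524, 0.0267, 0.0494], 0.54), ([0.564, 0.0395, 0.0523], 0.46), ([0.5613, 0.0148, 0.0514], 0.44)]
scene rod_tip [([0.5897, 0.0034, 0.1549], 0.79)]
scene bowl [([0.5161, -0.4239, 0.0007], 0.94), ([0.5713, 0.024, 0.0311], 0.64)]
scene drop1 [([0.5493, 0.0241, 0.045], 0.57), ([0.5692, 0.0256, 0.0295], 0.27)]
```

View pics/wrist10.png

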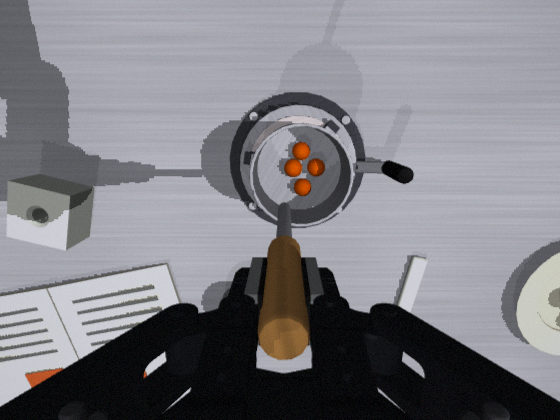

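The tip is at (0.589, 0.0035, 0.156), over a free spot inside the rim at (285,205). Next I lower it and stir.

Request:
move_arm(
  series="-0.1 0 2 0 -1;-0.1 0 4 0 -1;-0.1 0 6 0 -1;-0.1 0 8 0 -1;-0.1 0 9 0 -1;-0.1 0 9.7 0 -1;-0.1 0 9.7 0 -1",
)

```text
time_s: 51.2
position: [0.5918, 0.0054, 0.1743]
tool_rot: [[-1.0, -0.001, -0.0], [-0.001, 1.0, 0.0], [0.0, 0.0, -1.0]]
ft_force: [-0.7, -0.3, 0.4]
grip_width: 0.0163
gripper_force: 78.0
```

Request:
move_arm(
  series="-0.61 0.91 0 0 -1;-0.82 1.98 0 0 -1;-0.61 3.05 0 0 -1;0 3.96 0 0 -1;0.91 4.57 0 0 -1;1.98 4.78 0 0 -1;3.05 4.57 0 0 -1;3.96 3.96 0 0 -1",
)

```text
time_s: 52.2
position: [0.5523, 0.0434, 0.1753]
tool_rot: [[-1.0, -0.0, 0.004], [-0.0, 1.0, -0.004], [-0.004, -0.004, -1.0]]
ft_force: [-0.3, -3.5, -0.4]
grip_width: 0.0161
gripper_force: 78.2
```

```bash
python3 - <<'E'
from h import *
np.set_printoptions(precision=4,suppress=True)
s=observe();print(s['position'],s['grip_width'],s['ft_force'])
for c in ('wrist','top','scene'):
  d=snap(c,c+'11')
  for t in('rod_tip','rod','bowl','drop1'): print(c,t,[(np.round(r['point'],4).tolist(),round(r['score'],2)) for r in spotter.mark_of(t,c)][:4])
E
```

```text
[0.5523 0.0434 0.1753] 0.016090318907824627 [-0.3134 -3.516  -0.422 ]
wrist rod_tip [([0.5522, 0.0417, 0.0566], 0.72), ([0.5424, 0.0423, 0.034], 0.65)]
wrist rod [([0.5505, 0.0437, 0.0561], 0.86)]
wrist bowl [([0.5709, 0.0267, 0.0308], 0.8)]
wrist drop1 [([0.5521, 0.0536, 0.0509], 0.87), ([0.5653, 0.0169, 0.053], 0.73), ([0.5425, 0.0198, 0.0529], 0.63), ([0.5352, 0.0356, 0.05], 0.58)]
top rod_tip [([0.5479, 0.0474, 0.0271], 0.55)]
top rod []
top bowl [([0.5106, -0.4241, -0.0046], 0.77)]
top drop1 [([0.532, 0.0375, 0.0513], 0.46)]
scene rod_tip [([0.5534, 0.0405, 0.0577], 0.76)]
scene rod [([0.5495, 0.043, 0.0569], 0.8)]
scene bowl [([0.5661, 0.0252, 0.0271], 0.78), ([0.5747, 0.132, 0.0791], 0.45)]
scene drop1 [([0.5455, 0.0183, 0.0498], 0.57), ([0.5715, 0.0222, 0.0325], 0.51), ([0.5387, 0.035, 0.0521], 0.38)]
```

The rod is at depth, with its tip at z ≈ 0.057. The drops are being pushed round, so I go on.

Request:
move_arm(
  series="0.61 -0.91 0 0 -1;0.82 -1.98 0 0 -1;0.61 -3.05 0 0 -1;0 -3.96 0 0 -1;-0.91 -4.57 0 0 -1;-1.98 -4.78 0 0 -1;-3.05 -4.57 0 0 -1;-3.96 -3.96 0 0 -1",
)

```text
time_s: 53.95
position: [0.5924, 0.0057, 0.1741]
tool_rot: [[-1.0, -0.0, -0.0], [-0.0, 1.0, -0.0], [0.0, -0.0, -1.0]]
ft_force: [0.0, -0.2, -0.2]
grip_width: 0.0165
gripper_force: 78.3
```

Request:
move_arm(
  series="-0.61 0.91 0 0 -1;-0.82 1.98 0 0 -1;-0.61 3.05 0 0 -1;0 3.96 0 0 -1;0.91 4.57 0 0 -1;1.98 4.78 0 0 -1;3.05 4.57 0 0 -1;3.96 3.96 0 0 -1",
)

```text
time_s: 54.95
position: [0.5529, 0.0436, 0.1752]
tool_rot: [[-1.0, -0.0, 0.005], [-0.0, 1.0, -0.003], [-0.005, -0.003, -1.0]]
ft_force: [4.4, -4.8, -0.6]
grip_width: 0.0162
gripper_force: 78.6
```

```bash
cat > st.py <<'E'
from h import *
np.set_printoptions(precision=4,suppress=True)
s=observe();print(s['position'],s['grip_width'],s['ft_force'])
for c in ('wrist','scene'):
  d=snap(c)
  for t in('rod_tip','bowl','drop1'): print(c,t,[(np.round(r['point'],3).tolist(),round(r['score'],2)) for r in spotter.mark_of(t,c)][:5])
E
python3 st.py
```

```text
[0.5529 0.0436 0.1752] 0.01616055766073287 [ 4.4482 -4.7983 -0.5642]
wrist rod_tip [([0.56, 0.041, 0.057], 0.79), ([0.532, 0.021, 0.056], 0.5)]
wrist bowl [([0.568, 0.024, 0.029], 0.91), ([0.768, 0.177, -0.001], 0.28)]
wrist drop1 [([0.548, -0.007, 0.051], 0.64), ([0.543, 0.049, 0.051], 0.55), ([0.533, 0.024, 0.053], 0.47)]
scene rod_tip []
scene bowl [([0.516, -0.426, -0.0], 0.7), ([0.572, 0.026, 0.032], 0.56)]
scene drop1 [([0.534, 0.023, 0.053], 0.52)]
```

Request:
move_arm(
  series="0.24 -1.06 0 0 -1;0.42 -1.98 0 0 -1;0.24 -2.9 0 0 -1;-0.28 -3.68 0 0 -1;-1.06 -4.2 0 0 -1;-1.98 -4.38 0 0 -1;-2.9 -4.2 0 0 -1;-3.68 -3.68 0 0 -1",
)

```text
time_s: 56.35
position: [0.5896, 0.0086, 0.1742]
tool_rot: [[-1.0, -0.001, -0.0], [-0.001, 1.0, 0.0], [0.0, 0.0, -1.0]]
ft_force: [-0.9, -0.3, -1.4]
grip_width: 0.016
gripper_force: 78.4
```

Request:
move_arm(
  series="-0.52 0.78 0 0 -1;-0.7 1.7 0 0 -1;-0.52 2.6 0 0 -1;0 3.4 0 0 -1;0.78 3.9 0 0 -1;1.7 4.1 0 0 -1;2.6 3.9 0 0 -1;3.4 3.4 0 0 -1",
)

```text
time_s: 57.35
position: [0.5542, 0.0418, 0.1744]
tool_rot: [[-1.0, -0.001, 0.0], [-0.001, 1.0, -0.0], [-0.0, -0.0, -1.0]]
ft_force: [0.2, -0.3, -0.8]
grip_width: 0.0163
gripper_force: 78.4
```

```bash
python3 st.py
```

```text
[0.5542 0.0418 0.1744] 0.016250462325136158 [ 0.2106 -0.2787 -0.8131]
wrist rod_tip [([0.558, 0.04, 0.057], 0.64)]
wrist bowl [([0.57, 0.026, 0.032], 0.86)]
wrist drop1 [([0.553, -0.008, 0.054], 0.9), ([0.543, 0.045, 0.05], 0.77), ([0.575, 0.014, 0.054], 0.69), ([0.534, 0.021, 0.053], 0.57)]
scene rod_tip [([0.533, 0.019, 0.051], 0.71), ([0.561, 0.042, 0.054], 0.61), ([0.772, 0.18, -0.003], 0.31)]
scene bowl [([0.515, -0.422, -0.001], 0.91)]
scene drop1 [([0.536, 0.022, 0.052], 0.36)]
```

Request:
move_arm(
  series="0.52 -0.78 0 0 -1;0.7 -1.7 0 0 -1;0.52 -2.6 0 0 -1;0 -3.4 0 0 -1;-0.78 -3.9 0 0 -1;-1.7 -4.1 0 0 -1;-2.6 -3.9 0 0 -1;-3.4 -3.4 0 0 -1",
)

```text
time_s: 58.75
position: [0.5896, 0.0085, 0.1742]
tool_rot: [[-1.0, -0.001, -0.0], [-0.001, 1.0, 0.0], [0.0, 0.0, -1.0]]
ft_force: [-0.2, -0.3, -0.2]
grip_width: 0.0161
gripper_force: 78.4
```

Request:
move_arm(
  series="-0.52 0.78 0 0 -1;-0.7 1.7 0 0 -1;-0.52 2.6 0 0 -1;0 3.4 0 0 -1;0.78 3.9 0 0 -1;1.7 4.1 0 0 -1;2.6 3.9 0 0 -1;3.4 3.4 0 0 -1",
)

```text
time_s: 59.75
position: [0.5542, 0.0418, 0.1744]
tool_rot: [[-1.0, -0.001, 0.0], [-0.001, 1.0, -0.0], [-0.0, -0.0, -1.0]]
ft_force: [0.5, -0.4, 0.4]
grip_width: 0.016
gripper_force: 78.4
```

Request:
move_arm(
  series="0.52 -0.78 0 0 -1;0.7 -1.7 0 0 -1;0.52 -2.6 0 0 -1;0 -3.4 0 0 -1;-0.78 -3.9 0 0 -1;-1.7 -4.1 0 0 -1;-2.6 -3.9 0 0 -1;-3.4 -3.4 0 0 -1",
)

```text
time_s: 60.75
position: [0.5896, 0.0086, 0.1742]
tool_rot: [[-1.0, -0.001, -0.0], [-0.001, 1.0, 0.0], [0.0, 0.0, -1.0]]
ft_force: [-1.0, -0.3, -0.5]
grip_width: 0.0165
gripper_force: 78.4
```

Request:
move_arm(
  series="-0.52 0.78 0 0 -1;-0.7 1.7 0 0 -1;-0.52 2.6 0 0 -1;0 3.4 0 0 -1;0.78 3.9 0 0 -1;1.7 4.1 0 0 -1;2.6 3.9 0 0 -1;3.4 3.4 0 0 -1",
)

```text
time_s: 61.75
position: [0.5542, 0.0418, 0.1744]
tool_rot: [[-1.0, -0.001, 0.0], [-0.001, 1.0, -0.0], [-0.0, -0.0, -1.0]]
ft_force: [0.0, 0.2, -1.1]
grip_width: 0.0161
gripper_force: 78.4
```

Request:
move_arm(
  series="0.52 -0.78 0 0 -1;0.7 -1.7 0 0 -1;0.52 -2.6 0 0 -1;0 -3.4 0 0 -1;-0.78 -3.9 0 0 -1;-1.7 -4.1 0 0 -1;-2.6 -3.9 0 0 -1;-3.4 -3.4 0 0 -1",
)

```text
time_s: 62.75
position: [0.5896, 0.0086, 0.1742]
tool_rot: [[-1.0, -0.001, -0.0], [-0.001, 1.0, 0.0], [0.0, 0.0, -1.0]]
ft_force: [0.8, -0.7, -0.6]
grip_width: 0.0162
gripper_force: 78.4
```

Request:
move_arm(
  series="-0.52 0.78 0 0 -1;-0.7 1.7 0 0 -1;-0.52 2.6 0 0 -1;0 3.4 0 0 -1;0.78 3.9 0 0 -1;1.7 4.1 0 0 -1;2.6 3.9 0 0 -1;3.4 3.4 0 0 -1",
)

```text
time_s: 63.75
position: [0.5542, 0.0418, 0.1744]
tool_rot: [[-1.0, -0.001, 0.0], [-0.001, 1.0, -0.0], [-0.0, -0.0, -1.0]]
ft_force: [0.5, 0.3, -1.0]
grip_width: 0.0159
gripper_force: 78.4
```

```bash
python3 st.py
```

```text
[0.5542 0.0418 0.1744] 0.015907216168758356 [ 0.4769  0.3368 -1.0437]
wrist rod_tip [([0.556, 0.042, 0.056], 0.85)]
wrist bowl [([0.568, 0.027, 0.031], 0.93)]
wrist drop1 [([0.55, -0.008, 0.051], 0.96), ([0.533, 0.018, 0.052], 0.71), ([0.572, 0.016, 0.052], 0.59), ([0.536, 0.034, 0.05], 0.52)]
scene rod_tip [([0.56, 0.04, 0.056], 0.85), ([0.6, 0.034, 0.027], 0.48)]
scene bowl [([0.514, -0.426, -0.001], 0.91), ([0.569, 0.024, 0.031], 0.59)]
scene drop1 []
```

Over five turns are done. I lift the rod out and go back above the holder.

Request:
move_arm(
  series="0 0 -2 0 -1;0 0 -5 0 -1;0 0 -8 0 -1;0 0 -10 0 -1;0 0 -10 0 -1;-1 -5 -10 0 -1;-2 -10 -10 0 -1;-3 -15 -10 0 -1",
)

```text
time_s: 65.15
position: [0.585, -0.1092, 0.2729]
tool_rot: [[-1.0, -0.001, -0.002], [-0.001, 1.0, 0.001], [0.002, 0.001, -1.0]]
ft_force: [1.0, 0.3, 0.0]
grip_width: 0.0162
gripper_force: 78.4
```

Request:
move_arm(
  series="-1 -5 0 0 -1;-2.2 -10 0 0 -1;-3.3 -15 0 0 -1;-3.9 -17.5 0 0 -1;-3.9 -17.5 0 0 -1;-3.9 -17.5 0 0 -1",
)

```text
time_s: 65.9
position: [0.624, -0.2819, 0.2735]
tool_rot: [[-1.0, -0.001, -0.001], [-0.001, 1.0, 0.001], [0.001, 0.001, -1.0]]
ft_force: [0.2, -0.1, 0.2]
grip_width: 0.0164
gripper_force: 78.4
```

```bash
cat > rt.py <<'E'
from h import *
np.set_printoptions(precision=4,suppress=True)
s=observe();p=np.array(s['position']);print(p,s['grip_width'],s['ft_force'])
for c in ('wrist','scene'):
  d=snap(c,c+'12')
  for t in('rod_tip','holder','rod'): print(c,t,[(np.round(r['point'],4).tolist(),round(r['score'],2)) for r in spotter.mark_of(t,c)][:3])
  print('hole proj',proj(d,[.6277,-.2835,.05]).round(1),'tip proj',proj(d,[p[0],p[1],p[2]-.117]).round(1))
W=cv2.imread('pics/wrist12.png')[100:300,180:380];S=cv2.imread('pics/scene12.png')[100:240,110:250]
cv2.imwrite('pics/c12.png',np.hstack([cv2.resize(W,(400,400)),cv2.resize(S,(400,400))]))
E
python3 rt.py
```

```text
[ 0.624  -0.2819  0.2735] 0.01640633783181653 [ 0.2331 -0.0526  0.2362]
wrist rod_tip [([0.6276, -0.2805, 0.1545], 0.93), ([0.5721, 0.0248, 0.0289], 0.16)]
wrist holder [([0.626, -0.2839, -0.0025], 0.89)]
wrist rod [([0.6259, -0.2814, 0.1526], 0.64)]
hole proj [[282.7 189.2]] tip proj [[284.3 210.6]]
scene rod_tip [([0.6288, -0.2807, 0.158], 0.9), ([0.5739, 0.1342, 0.0785], 0.16)]
scene holder [([0.6286, -0.2789, 0.0011], 0.9), ([0.57, 0.0233, 0.0321], 0.41)]
scene rod [([0.624, -0.2807, 0.1606], 0.58)]
hole proj [[182.9 212.6]] tip proj [[177.5 176.4]]
```

View pics/c12.png

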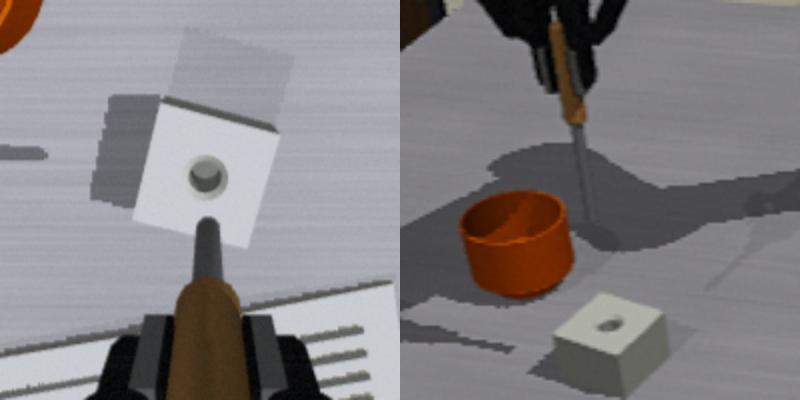

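The hole is at (207,177) in the wrist crop and the rod tip at (208,220), so they are nearly aligned. I descend to just above the hole and look again.

Request:
move_arm(
  series="0 -0.15 2 0 -1;0 -0.15 4.5 0 -1;0 -0.15 7 0 -1;0 -0.15 8.7 0 -1;0 -0.15 9 0 -1;0 -0.15 9 0 -1",
)

```text
time_s: 67.05
position: [0.6243, -0.2844, 0.185]
tool_rot: [[-1.0, -0.001, 0.001], [-0.001, 1.0, -0.001], [-0.001, -0.001, -1.0]]
ft_force: [-0.2, -0.2, -0.5]
grip_width: 0.0163
gripper_force: 78.4
```

```bash
python3 rt.py
```

```text
[ 0.6243 -0.2844  0.185 ] 0.01625806628812028 [-0.2458 -0.165  -0.4843]
wrist rod_tip [([0.6279, -0.2858, 0.0688], 0.73)]
wrist holder [([0.6247, -0.284, 0.0008], 0.89)]
wrist rod [([0.6276, -0.2823, 0.0653], 0.86)]
hole proj [[285.4 208.7]] tip proj [[284.5 210.3]]
scene rod_tip [([0.6288, -0.2862, 0.0671], 0.68), ([0.6011, 0.0326, 0.0269], 0.51)]
scene holder [([0.6264, -0.2859, 0.0014], 0.73), ([0.7712, 0.1763, -0.0007], 0.31)]
scene rod [([0.6245, -0.2807, 0.0687], 0.53)]
hole proj [[182.9 212.6]] tip proj [[182.  206.1]]
```

View pics/c12.png

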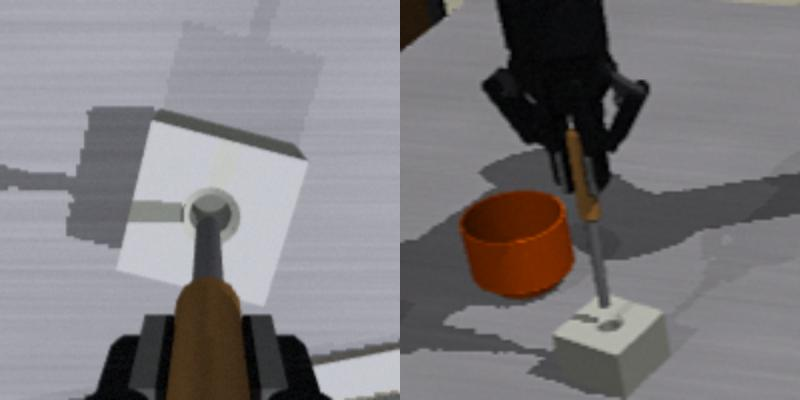

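```bash
python3 - <<'E'
from h import *
np.set_printoptions(precision=1,suppress=True)
p=np.array(observe()['position']);th=np.linspace(0,6.28,60)
for c in ('wrist','scene'):
  d=snap(c)
  m=spotter.cut_out('rod',c)[0]['pixels'];ys,xs=np.nonzero(m)
  print(c,'mask rows',ys.min(),ys.max(),'cols at top rows',xs[ys<ys.min()+4].mean(),'bottom',xs[ys>ys.max()-4].mean())
  g=cv2.cvtColor(d['pixels'],cv2.COLOR_BGR2GRAY)
  if c=='wrist': print(g[190:225,284])
  else: print(g[198:220,182])
  for dx in (-.004,0,.004):
    for z in (.066,.069):
      q=proj(d,np.c_[p[0]+dx+.005*np.cos(th),p[1]+.005*np.sin(th),0*th+z]);print(dx,z,'rows',q[:,1].min(),q[:,1].max(),'col',q[:,0].mean())
  q=proj(d,np.c_[.627+.0095*np.cos(th),-.283+.0095*np.sin(th),0*th+.05]);print('hole rows',q[:,1].min(),q[:,1].max(),'cols',q[:,0].min(),q[:,0].max())
  if c=='wrist': print(g[207,268:305])
E
```

```text
Traceback (most recent call last):
IndexError: list index out of range
```

```bash
python3 - <<'E'
from h import *
np.set_printoptions(precision=1,suppress=True)
p=np.array(observe()['position']);th=np.linspace(0,6.28,60)
for c in ('wrist','scene'):
  d=snap(c)
  g=cv2.cvtColor(d['pixels'],cv2.COLOR_BGR2GRAY)
  print(c)
  for y in (range(192,216) if c=='wrist' else range(200,219)): print(y,g[y,268:304] if c=='wrist' else g[y,174:194])
  for dx in (-.004,0,.004):
    for z in (.066,.069):
      q=proj(d,np.c_[p[0]+dx+.005*np.cos(th),p[1]+.005*np.sin(th),0*th+z]);print(dx,z,'rows',q[:,1].min(),q[:,1].max(),'col',q[:,0].mean())
  q=proj(d,np.c_[.627+.0095*np.cos(th),-.283+.0095*np.sin(th),0*th+.05]);print('hole rows',q[:,1].min(),q[:,1].max(),'cols',q[:,0].min(),q[:,0].max())
E
```

```text
wrist
192 [201 198 198 200 201 198 199 198 203 196 197 201 200 199 199 200 197 200
 196 197 197 198 198 200 196 202 199 195 201 200 200 197 200 199 198 199]
193 [198 199 201 200 196 200 199 198 201 199 200 197 197 199 199 199 197 196
 199 198 197 196 197 198 196 199 199 199 199 200 198 198 199 199 201 199]
194 [201 199 200 199 200 196 199 197 199 202 200 199 189 188 181 175 171 174
 170 167 164 181 195 199 197 199 200 199 202 201 202 198 199 199 201 200]
195 [200 199 200 199 200 200 197 199 199 199 190 181 172 170 168 162 161 156
 158 151 137 142 150 173 184 196 198 201 199 201 199 198 201 196 198 201]
196 [200 198 196 198 197 199 198 197 192 185 179 168 168 164 163 160 157 155
 155 151 146 139 139 149 155 177 197 198 199 199 198 199 198 200 199 198]
197 [199 200 202 197 197 197 198 192 181 175 172 168 167 168 149 147 137 133
 138 146 144 147 143 140 141 150 175 198 198 198 199 199 199 198 197 200]
198 [200 198 199 202 196 195 189 183 178 178 176 155 153 136 128 127 124 123
 122 127 131 132 136 141 141 141 146 166 194 198 199 196 196 200 199 198]
199 [198 202 198 197 196 190 183 181 
[... 4581 characters left out ...]
77 178 177 179 179 177 178 177 179 176 176 176 176 178
 180 149]
218 [178 175 176 177 175 176 176 177 177 177 177 175 177 176 177 178 177 180
 148 104]
-0.004 0.066 rows 204.66258517590538 206.99312995630788 col 182.76811277966655
-0.004 0.069 rows 203.71129045208062 206.03836022315664 col 182.59196355014572
0 0.066 rows 205.57450178324237 207.91975582300876 col 182.1629982037948
0 0.069 rows 204.62183725480028 206.96362060473896 col 181.98521206893335
0.004 0.066 rows 206.49216201856134 208.85226504993776 col 181.55405672808325
0.004 0.069 rows 205.5381292903015 207.89476624312013 col 181.37461646094334
hole rows 210.26393037144445 214.7759615724411 cols 179.35146058504745 186.9522535635692
```

The tip is about 2 mm to the −y side of the hole's middle, and x agrees. I correct y and go in.

Request:
move_arm(
  series="0 0.2 0 0 -1;0 0.2 0.8 0 -1;0 0.2 1.6 0 -1;0 0.2 2.4 0 -1;0 0.2 3 0 -1;0 0.2 3 0 -1",
)

```text
time_s: 68.4
position: [0.6239, -0.2822, 0.1537]
tool_rot: [[-1.0, -0.001, -0.001], [-0.001, 1.0, 0.001], [0.001, 0.001, -1.0]]
ft_force: [0.3, 0.6, 0.0]
grip_width: 0.0166
gripper_force: 78.4
```

```bash
python3 rt.py
```

```text
[ 0.6239 -0.2822  0.1537] 0.01659663619888153 [0.3296 0.5529 0.0049]
wrist rod_tip [([0.6281, -0.2847, 0.0355], 0.7)]
wrist holder [([0.6291, -0.2849, -0.0013], 0.58)]
wrist rod [([0.6244, -0.281, 0.0351], 0.88)]
hole proj [[282.7 219.5]] tip proj [[284.3 210.6]]
scene rod_tip [([0.63, -0.2822, 0.0386], 0.83), ([0.5387, 0.0376, 0.0509], 0.31)]
scene holder [([0.6298, -0.2822, 0.0024], 0.78), ([0.5706, 0.0283, -0.0015], 0.51)]
scene rod [([0.6253, -0.2825, 0.0371], 0.74)]
hole proj [[182.9 212.6]] tip proj [[184.7 215.9]]
```

Request:
move_arm(
  series="0 0 0.7 0 -1;0 0 1.4 0 -1;0 0 2.1 0 -1;0 0 2.6 0 -1;0 0 2.8 0 -1;0 0 2.8 0 -1",
)

```text
time_s: 69.55
position: [0.6241, -0.2823, 0.1263]
tool_rot: [[-1.0, -0.001, -0.0], [-0.001, 1.0, 0.0], [0.0, 0.0, -1.0]]
ft_force: [0.3, 0.9, 0.2]
grip_width: 0.0162
gripper_force: 78.4
```

Request:
move_arm(
  series="0 0 0.1 0 -1;0 0 0.2 0 -1;0 0 0.3 0 -1;0 0 0.3 0 -1",
)

```text
time_s: 70.05
position: [0.624, -0.2823, 0.1233]
tool_rot: [[-1.0, -0.001, -0.0], [-0.001, 1.0, 0.0], [0.0, 0.0, -1.0]]
ft_force: [0.4, 0.7, -0.2]
grip_width: 0.0164
gripper_force: 78.4
```

Request:
move_arm(
  series="0 0 0.1 0 -1;0 0 0.1 0 -0.7;0 0 0.1 0 -0.5;0 0 0.1 0 -0.2;0 0 0.1 0 0.2;0 0 0.1 0 0.4;0 0 0.1 0 0.4;0 0 0.1 0 0.4",
)

```text
time_s: 71.05
position: [0.6241, -0.2823, 0.1223]
tool_rot: [[-1.0, -0.001, -0.0], [-0.001, 1.0, 0.0], [0.0, 0.0, -1.0]]
ft_force: [0.3, -1.0, 0.5]
grip_width: 0.0598
gripper_force: 0.0
```

Request:
move_arm(
  series="0 0 -3 0 0.4;0 0 -7 0 0.4;0 0 -12 0 0.4;0 0 -17 0 0.4;3 2 -18 0 0.4;6 4 -18 0 0.4;10 8 -18 0 0.4;14 8 -18 0 0.4",
)

```text
time_s: 72.05
position: [0.4828, -0.2002, 0.3028]
tool_rot: [[-1.0, -0.003, 0.001], [-0.003, 1.0, -0.0], [-0.001, -0.0, -1.0]]
ft_force: [1.0, -0.2, 1.1]
grip_width: 0.06
gripper_force: 0.0
```

```bash
python3 - <<'E'
from h import *
np.set_printoptions(precision=4,suppress=True)
s=observe();print(s['time_s'],s['position'],s['grip_width'],s['ft_force'])
W=snap('wrist','w13');T=snap('top','t13');S=snap('scene','s13')
for c in ('wrist','top','scene'):
  for t in('rod','holder','bowl','drop1','measure','spatula','jaw1','lever_top'): print(c,t,[(np.round(r['point'],3).tolist(),round(r['score'],2)) for r in spotter.mark_of(t,c)][:5])
cv2.imwrite('pics/c13.png',np.hstack([cv2.resize(T['pixels'][130:290,180:480],(800,427))[:, :400],cv2.resize(S['pixels'][130:290,130:380],(668,427))[:, :400]]))
cv2.imwrite('pics/c13.png',np.vstack([cv2.resize(T['pixels'][150:300,210:490],(560,300)),cv2.resize(S['pixels'][140:290,130:410],(560,300))]))
E
```

```text
72.05 [ 0.4828 -0.2002  0.3028] 0.06004773126029772 [ 0.998  -0.1534  1.1119]
wrist rod [([0.628, -0.281, 0.004], 0.98)]
wrist holder [([0.626, -0.285, 0.0], 0.74)]
wrist bowl [([0.569, 0.023, 0.029], 0.95), ([0.512, -0.426, 0.002], 0.93), ([0.534, 0.034, 0.051], 0.16)]
wrist drop1 [([0.571, 0.016, 0.052], 0.53)]
wrist measure []
wrist spatula [([0.773, 0.178, 0.0], 0.6), ([0.573, 0.133, 0.084], 0.38)]
wrist jaw1 [([0.566, -0.012, 0.027], 0.72)]
wrist lever_top [([0.572, 0.137, 0.083], 0.94), ([0.572, 0.016, 0.053], 0.24)]
top rod [([0.627, -0.282, 0.003], 0.68)]
top holder [([0.629, -0.28, -0.004], 0.63), ([0.547, 0.047, 0.03], 0.23), ([0.53, 0.016, 0.052], 0.21)]
top bowl [([0.572, 0.024, 0.034], 0.59)]
top drop1 [([0.571, 0.023, 0.035], 0.74), ([0.532, 0.016, 0.053], 0.63), ([0.572, 0.014, 0.049], 0.52), ([0.556, -0.006, 0.051], 0.4), ([0.537, 0.04, 0.048], 0.38)]
top measure [([0.77, -0.052, -0.001], 0.92)]
top spatula [([0.772, 0.18, -0.004], 0.83), ([0.548, 0.046, 0.026], 0.17)]
top jaw1 [([0.564, -0.009, 0.032], 0.45), ([0.571, 0.014, 0.05], 0.44), ([0.549, 0.048, 0.028], 0.36)]
top lever_top [([0.574, 0.13, 0.08], 0.9), ([0.531, 0.018, 0.054], 0.43)]
scene rod []
scene holder [([0.632, -0.281, -0.001], 0.94), ([0.599, 0.032, 0.027], 0.53)]
scene bowl [([0.57, 0.025, 0.033], 0.82), ([0.515, -0.427, -0.002], 0.62)]
scene drop1 [([0.534, 0.018, 0.052], 0.57), ([0.535, 0.037, 0.053], 0.43)]
scene measure [([0.778, -0.052, 0.002], 0.88)]
scene spatula [([0.775, 0.178, 0.001], 0.98)]
scene jaw1 [([0.602, 0.033, 0.028], 0.59), ([0.565, -0.008, 0.034], 0.56)]
scene lever_top [([0.571, 0.132, 0.08], 0.73)]
```

View pics/c13.png

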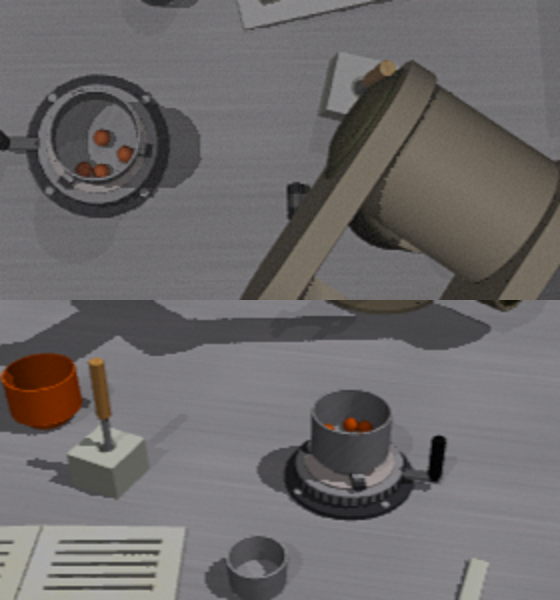

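The rod stands upright in its holder, and all four drops lie in the clamped bowl. The measuring cup and stick have not moved, and the arm is clear of everything.

Request:
move_arm(
  series="0 0 0 0 0.4;0 0 0 0 0.4;0 0 0 0 0.4;0 0 0 0 0.4;0 0 0 0 0.4;0 0 0 0 0.4;0 0 0 0 0.4;0 0 0 0 0.4",
)

```text
time_s: 74.4
position: [0.484, -0.2024, 0.3023]
tool_rot: [[-1.0, -0.001, -0.0], [-0.001, 1.0, -0.0], [0.0, -0.0, -1.0]]
ft_force: [-0.1, 0.3, 0.2]
grip_width: 0.0598
gripper_force: 0.0
```

```bash
python3 -c "
from rig import order
print(order.close_job())"
```

```text
the job is handed in; nothing more can be done
None
```

I handed the job in at about 74 s: the bowl is clamped in the chuck, all four drops are in it and were stirred for over five turns, and the rod stands upright in its holder. The hand-in returned no verdict, and the jaw grip force was judged only from about 21 N of resistance at the lever.

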